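# Sort loose-cored filter housings and close the carton

### The job

Some of the sealed filter housings on the bench have a broken core that slides about inside when the housing is tilted from end to end. Fold the carton's flap back until it stands about upright, then lay every housing whose core is loose in the red tray and every solid one in the carton; once all are sorted, fold the flap down fully shut. Leave the other things on the bench alone.

Things in the scene. Friction and masses are not known exactly. Their poses are not given: they have to be found in the camera images.
- housing_1: sealed opaque filter housing, one of up to six exactly alike outside: white square body 36 x 36 mm, 62 mm long, between two blue end caps 40 x 40 mm, 20 mm long; 100 mm in all, 0.2 to 0.35 kg. Origin at its centre, 20 mm above what it lies flat on; x along its length, ends alike. Starts flat on the bench. Grip it across the 36 mm middle. Its core is fixed or loose (see tray). None if absent
- housing_2: sealed opaque filter housing, one of up to six exactly alike outside: white square body 36 x 36 mm, 62 mm long, between two blue end caps 40 x 40 mm, 20 mm long; 100 mm in all, 0.2 to 0.35 kg. Origin at its centre, 20 mm above what it lies flat on; x along its length, ends alike. Starts flat on the bench. Grip it across the 36 mm middle. Its core is fixed or loose (see tray). None if absent
- housing_3: sealed opaque filter housing, one of up to six exactly alike outside: white square body 36 x 36 mm, 62 mm long, between two blue end caps 40 x 40 mm, 20 mm long; 100 mm in all, 0.2 to 0.35 kg. Origin at its centre, 20 mm above what it lies flat on; x along its length, ends alike. Starts flat on the bench. Grip it across the 36 mm middle. Its core is fixed or loose (see tray). None if absent
- housing_4: sealed opaque filter housing, one of up to six exactly alike outside: white square body 36 x 36 mm, 62 mm long, between two blue end caps 40 x 40 mm, 20 mm long; 100 mm in all, 0.2 to 0.35 kg. Origin at its centre, 20 mm above what it lies flat on; x along its length, ends alike. Starts flat on the bench. Grip it across the 36 mm middle. Its core is fixed or loose (see tray). None if absent
- housing_5: sealed opaque filter housing, one of up to six exactly alike outside: white square body 36 x 36 mm, 62 mm long, between two blue end caps 40 x 40 mm, 20 mm long; 100 mm in all, 0.2 to 0.35 kg. Origin at its centre, 20 mm above what it lies flat on; x along its length, ends alike. Starts flat on the bench. Grip it across the 36 mm middle. Its core is fixed or loose (see tray). None if absent
- housing_6: sealed opaque filter housing, one of up to six exactly alike outside: white square body 36 x 36 mm, 62 mm long, between two blue end caps 40 x 40 mm, 20 mm long; 100 mm in all, 0.2 to 0.35 kg. Origin at its centre, 20 mm above what it lies flat on; x along its length, ends alike. Starts flat on the bench. Grip it across the 36 mm middle. Its core is fixed or loose (see tray). None if absent
- carton: cardboard carton fixed to the bench, open on top, 140 mm (its x) by 230 mm (its y), 50 mm high outside, walls and floor 5 mm. A stiff hinged flap runs along its +x long side, the side away from the robot. Origin at the centre of its underside, z up. On the robot's left or right
- tray: red tray for loose-cored housings, fixed opposite the carton; 140 (x) by 230 (y) by 35 mm high, walls and floor 5 mm; origin under its centre. A loose core (0.15 kg) slides 30 mm either way of the housing's centre along its length when tilted over about 15 degrees and stays there once level again: end to end the moment shifts 0.09 N m. A fixed core sits at the centre
- flap (a joint): angle of the carton's flap, a 140 x 230 mm panel 5 mm thick: 0 shut flat on the rim, 1.57 upright, 1.9 the stop, leaning away from the robot. It stays at any angle it is left; 1 to 3 N square to its free edge turn it. Starts at 0.45 to 0.8. Fingers pushing its free edge away from the robot raise it; pushing from behind brings it down
- flap_hinge (a point): middle of the flap's hinge line, on the +x rim of the carton, 50 mm above the bench; the hinge line runs along the carton's y
- flap_edge (a point): middle of the flap's free edge (blue band), 140 mm from the hinge line; the edge is 230 mm long and parallel to the hinge line
- vial: small capped sample vial, 28 mm wide, 50 mm high, a bystander to be left alone. Origin at the centre of its underside
- tape: yellow roll of label tape lying flat, 52 mm wide, 18 mm high, a bystander to be left alone. Origin at the centre of its underside
- beaker: small glass beaker, 60 mm wide, 65 mm high, a bystander to be left alone. Origin at the centre of its underside
- timer: yellow bench timer, 60 x 60 x 20 mm, a bystander to be left alone. Origin at the centre of its underside
- reagent: small reagent bottle with a red cap, 48 mm wide, 75 mm high, a bystander to be left alone. Origin at the centre of its underside
- cuvettes: grey box of cuvettes, 60 x 90 x 35 mm, a bystander to be left alone. Origin at the centre of its underside
Mind the look-alikes: they are no part of the job. What is shaped like the housing_1 but yellow is not meant. What is shaped like the housing_3 but orange is not meant.

How it is judged:
By the outcome, as a careful person would: the job done as asked, in the order asked, and still so for the second after the job is handed in, with the robot touching nothing.
Of housing_1, housing_2, housing_3, housing_4, housing_5, housing_6 only 3 to 5 are there at a start; the rules pass over those that are not, and their reading is None.
At some moment in a run one of housing_1, housing_2, housing_3, housing_4, housing_5, housing_6 may be knocked a few centimetres aside while the robot is not near it.
Once in a run the grip may slacken for a moment while it holds something.
It also fails if it takes over 210 s, if anything falls off the work surface, if the arm or the gripper's body presses on something with over 40 N, if the wrist force passes 120 N, or if a joint passes its speed limit or range.

### The arm

A 6-joint arm with a two-finger parallel gripper is mounted at the origin on the work surface. World frame = base frame: x ahead of the robot, y to its left, z up, the work surface at z = 0. Lengths are in m, angles in degrees, forces in N, time in s.
With the tool pointing down it reaches from about 0.25 to 0.725 m from the base axis. Payload 9.7 kg.
Tool frame: the origin (TCP) lies midway between the tips of the shut fingers; the grasp point (between the pads) lies 19 mm behind it; z points along the fingers, y is the direction in which the jaws open and shut (so a half turn about z gives the same grasp; the last joint's range is limited). The gripper opens to 85 mm and grips with 20 to 120 N. Pads are 22 mm wide; open, the fingers measure 114 mm over their backs; the gripper's body (76 mm by 85 mm) begins 54 mm behind the grasp point. The pads swing forward as they close: fully open they stand 13 mm farther back than shut.
Start: joints at [0, 4.979, 10.078, 95.1, 0, 90], TCP at [0.55, -0, 0.231] pointing down, gripper open.
Joint ranges: [-179.16, 179.16], [-48.56, 103.87], [-65.8, 70.77], [-126.05, 130.52], [-82.76, 87.17], [-180, 180]. Speed limits (degrees/s): [127.2, 127.2, 147.25, 180, 180, 180].

### API

Orientations are given as a 3x3 rotation matrix whose columns are the frame's x, y, z axes.
In Python, from cell import env, camera, camera_params gives the robot as it stands.
- The arm moves only by the shell command python3 -m creep 'ROWS' [FORCE]. ROWS is JSON, a list of rows, each a list of 3 entries, a list of its own where there are three numbers: the shift along the world's x, y, z in cm, then the turn, a rotation vector about the world's x, y, z in rad, then the opening in per cent of the stroke, from 0 (shut) to 100 (fully open). In form: [[[x, y, z], [rx, ry, rz], gripper], ...]. A call has 1 to 5 rows; each row shifts and turns the commanded pose from where the row before left it; what a row does not reach is not made up. A row lasts 1/12 s, in which the tool goes at most 41.7 mm and 7.16 degrees, less where a joint would pass 70% of its speed; a pose out of reach is approached as far as the arm can. A call is refused whole if a number of a shift passes 4.17 or a number of a turn 0.125, either way. A call with a gripper value outside its range is refused whole. The fingers move at their own pace and stop on an object; FORCE is the grip in N (left out, the last holds). Time passes only in rows, so rows that do not move let the fingers close. It gives the time, the measured TCP pose, the force and the opening at its end, in the units of the state.
- env.read_state(): the state, without advancing time (a new reading comes with each control period).
- camera(name): name is "scene" or "side" or "wrist"; returns (picture, depth): 480x640x3 uint8, red, green, blue; 480x640 float32, m along the optical axis (not along the pixel's ray), 0 where there is no reading.
- camera_params(name): a dict with "camera_matrix" (3x3 intrinsics, pixels), "rvec" (rotation vector, rad) and "tvec" (3), from world to camera coordinates, as OpenCV has them. Camera axes: x right, y down, z forward; pixel columns grow to the right and rows downward; lengths in m; the calibration is good to about 2 mm. A picture is of the moment at which its call begins: read the wrist's pose just before it. camera_params takes no time and is no camera call; for the wrist camera it gives the pose at the moment of the call.
- env.close_job(): hands the job in, once; it reports no verdict.
The state is a dict: "t": time; "joint_pos": joint angles; "qvel": joint speeds; "effort": joint torques, N m; "tcp_pos": TCP position; "tool_rot": TCP orientation; "ft_force": force on the tool from outside, world axes, zero at the start; "moment": the same for the moment, N m; "grip_width": finger opening in m.
Only numpy, scipy, OpenCV 4.12 (cv2) and the standard library are available. Lean on these libraries where they do the work, as an engineer would, in place of code of your own. Each camera call takes 0.05 s, during which the arm holds its last target. There are 200 camera calls.

## Working session

There is one attempt and no reset: what is moved stays moved. The work goes in short steps, Python scripts to look and compute and a shell command to move; the robot and the scene stay as the last step left them, time stands still between calls to the robot, and variables do not carry over. Pictures are saved under pics/ and viewed, on a budget of 14 in all, crops included, one or two more only if the job needs it, and the job is handed in when it is done.

```bash
ls; mkdir -p pics
python3 - <<'E'
from cell import env,camera,camera_params
import cv2,numpy as np
for n in("scene","side"):
    p,d=camera(n); np.savez(f"pics/{n}0.npz",p=p,d=d); cv2.imwrite(f"pics/{n}0.png",p[:,:,::-1])
    c=camera_params(n); R,_=cv2.Rodrigues(np.array(c["rvec"],float)); print(n,c["camera_matrix"],(-R.T@np.array(c["tvec"]).ravel()).round(3),R.round(2).tolist())
s=env.read_state(); print(s)
E
```

```text
pics
scene [[598.58639327   0.         322.41820889]
 [  0.         598.58639327 231.80748811]
 [  0.           0.           1.        ]] [1.331 0.757 0.785] [[-0.67, 0.74, 0.03], [0.4, 0.39, -0.83], [-0.62, -0.54, -0.56]]
side [[556.06781555   0.         326.04996407]
 [  0.         556.06781555 235.38365949]
 [  0.           0.           1.        ]] [0.237 0.899 0.846] [[-0.93, -0.36, 0.01], [-0.25, 0.62, -0.74], [0.26, -0.69, -0.67]]
{'t': 0.1, 'joint_pos': array([-4.26709779e-04,  5.00943899e+00,  1.00391702e+01,  9.51014548e+01,
        2.52129920e-03,  9.00017752e+01]), 'qvel': array([-0.06880824, -0.08896157,  0.03254547,  0.03637095, -0.02971416,
        0.05973336]), 'effort': array([ 5.47294949e-04, -5.21561801e+01,  4.65652657e+01,  1.59993977e-02,
       -1.19309320e-06, -5.24902489e-06]), 'tcp_pos': array([5.49782962e-01, 8.44691373e-06, 2.30641261e-01]), 'tool_rot': array([[ 3.84858514e-05,  9.99999216e-01, -1.25181313e-03],
       [ 9.99999998e-01, -3.84307838e-05,  4.40142954e-05],
       [ 4.39661527e-05, -1.25181482e-03, -9.99999216e-01]]), 'ft_force': array([-0.37501912,  0.06928591,  0.07713599]), 'moment': array([-0.02199025, -0.08962798,  0.00010433]), 'grip_width': 0.08544807074122789}
```

View pics/scene0.png

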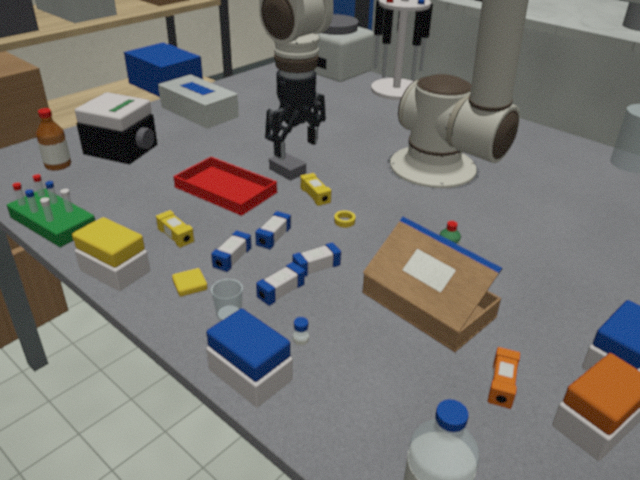

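View pics/side0.png

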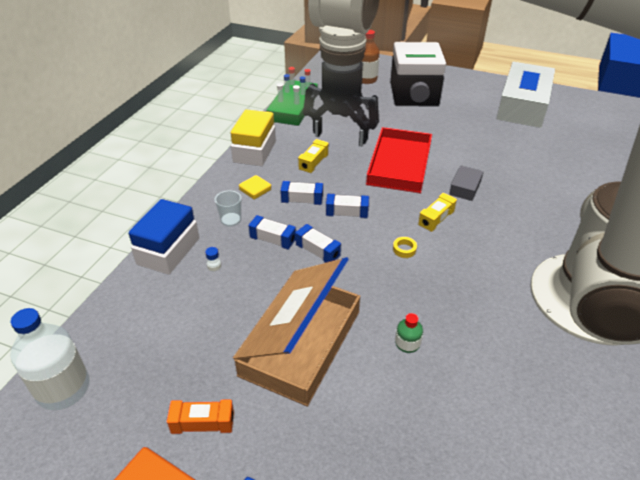

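```bash
cat > h.py <<'E'
from cell import env,camera,camera_params
import cv2,numpy as np
def pts(n,d,c=None):
    c=c or camera_params(n); K=np.array(c["camera_matrix"]); R,_=cv2.Rodrigues(np.array(c["rvec"],float)); t=np.array(c["tvec"]).ravel()
    v,u=np.mgrid[0:480,0:640]; P=np.stack([(u-K[0,2])/K[0,0]*d,(v-K[1,2])/K[1,1]*d,d],-1)
    return (P-t)@R
def hsv(p): return cv2.cvtColor(p,cv2.COLOR_RGB2HSV)
def housings(n,p,d,box=(0.2,0.85,-0.6,0.6),zr=(0.025,0.055),amin=40):
    """white top patch + blue tops -> centre, yaw"""
    X=pts(n,d); h=hsv(p); x,y,z=X[...,0],X[...,1],X[...,2]
    reg=(d>0)&(x>box[0])&(x<box[1])&(y>box[2])&(y<box[3])&(z>zr[0])&(z<zr[1])
    white=reg&(h[...,1]<60)&(h[...,2]>150); blue=reg&(h[...,0]>105)&(h[...,0]<128)&(h[...,1]>130)
    k,l,st,c=cv2.connectedComponentsWithStats(white.astype(np.uint8)); out=[]
    for i in range(1,k):
        if st[i,4]<amin: continue
        W=X[l==i]; c0=np.median(W[:,:2],0)
        B=X[blue&(np.hypot(x-c0[0],y-c0[1])<0.075)]
        out.append((c[i].round(),st[i,4],len(B),cv2.minAreaRect((W[:,:2]*1000).astype(np.float32)),W[:,2].max().round(3)))
    return out
E
python3 - <<'E'
from h import *
for n in("scene","side"):
    f=np.load(f"pics/{n}0.npz"); p,d=f["p"],f["d"]
    for o in housings(n,p,d): print(n,o)
    X=pts(n,d);h=hsv(p)
    def box(nm,m):
        m=m&(d>0)&(X[...,0]>.15)&(X[...,0]<.95)&(abs(X[...,1])<.6)&(X[...,2]>.004)
        k,l,st,c=cv2.connectedComponentsWithStats(m.astype(np.uint8))
        for i in range(1,k):
            if st[i,4]>60:
                Q=X[l==i]; print(n,nm,c[i].round(),st[i,4],np.percentile(Q,1,0).round(3),np.percentile(Q,99,0).round(3))
    H,S,V=h[...,0],h[...,1],h[...,2]
    box("red",((H<6)|(H>174))&(S>150)); box("yellow",(H>20)&(H<33)&(S>130)); box("orange",(H>7)&(H<14)&(S>200)); box("brown",(H>8)&(H<18)&(S>70)&(S<200)); box("blue",(H>105)&(H<128)&(S>130))
E
```

```text
scene (array([315., 183.]), np.int32(51), 0, ((348.201416015625, -126.33098602294922), (34.19875717163086, 22.157777786254883), 65.06633758544922), np.float64(0.042))
scene (array([273., 223.]), np.int32(231), 232, ((551.4212036132812, -69.54479217529297), (68.78450775146484, 36.41358184814453), 16.0229549407959), np.float64(0.042))
scene (array([174., 222.]), np.int32(66), 0, ((703.7886352539062, -235.14268493652344), (31.088321685791016, 24.380563735961914), 79.39302062988281), np.float64(0.044))
scene (array([231., 244.]), np.int32(273), 285, ((672.5589599609375, -74.68902587890625), (72.57115173339844, 38.39860153198242), 15.635862350463867), np.float64(0.044))
scene (array([316., 254.]), np.int32(300), 358, ((568.0042114257812, 79.64703369140625), (37.169036865234375, 66.83555603027344), 71.62165832519531), np.float64(0.043))
scene (array([281., 277.]), np.int32(346), 442, ((677.7085571289062, 80.94987487792969), (35.802486419677734, 63.98941421508789), 86.50233459472656), np.float64(0.042))
scene (array([228., 309.]), np.int32(108), 0, ((810.0933837890625, 77.27999877929688), (
[... 4541 characters left out ...]
 0.719 -0.045  0.044]
side blue [318. 193.] 161 [ 0.618 -0.105  0.006] [ 0.64  -0.067  0.044]
side blue [330. 204.] 157 [ 0.577 -0.078  0.005] [ 0.601 -0.038  0.043]
side blue [364. 206.] 159 [ 0.5   -0.1    0.005] [ 0.524 -0.061  0.043]
side blue [161. 226.] 2117 [0.827 0.144 0.065] [0.907 0.261 0.099]
side blue [254. 226.] 161 [0.707 0.058 0.005] [0.724 0.098 0.044]
side blue [293. 235.] 404 [0.595 0.048 0.006] [0.644 0.101 0.044]
side blue [332. 251.] 257 [0.516 0.073 0.007] [0.542 0.11  0.044]
side blue [212. 253.] 129 [0.738 0.195 0.038] [0.763 0.22  0.054]
side blue [316. 305.] 594 [0.457 0.21  0.132] [0.48  0.435 0.141]
side blue [ 25. 320.] 550 [0.83  0.542 0.178] [0.867 0.578 0.193]
```

Candidates in the scene picture that could be taken for a housing:
- White with blue caps: (232,250), (273,229), (317,259), (282,282). These are the four housings.
- Yellow look-alikes (175,228) and (316,188), and the orange look-alike (505,377). Not meant.
- White and blue box (249,355), and the vial (301,330). Not meant.

The carton is on the left with its flap at about 0.65 rad. I'll check the choice in one crop and turn the tool.

```bash
python3 -c "
import cv2
i=cv2.imread('pics/scene0.png')[170:340,150:370]; cv2.imwrite('pics/crop1.png',cv2.resize(i,None,fx=3,fy=3,interpolation=3))"
python3 -m creep '[[[0,1,0],[0,0,-0.12],0],[[0,1,0],[0,0,-0.12],0]]' 60; python3 -c "
from h import *
print(env.read_state()['joint_pos'].round(1))"
```

```text
t: 0.27
tcp_pos: [0.5499, 0.0199, 0.2308]
tool_rot: [[0.244, 0.97, -0.001], [0.97, -0.244, -0.0], [-0.0, -0.001, -1.0]]
ft_force: [-0.4, -0.5, 0.6]
grip_width: 0.0643
[  2.1   5.   10.1  95.1  -0.  106.2]
```

View pics/crop1.png

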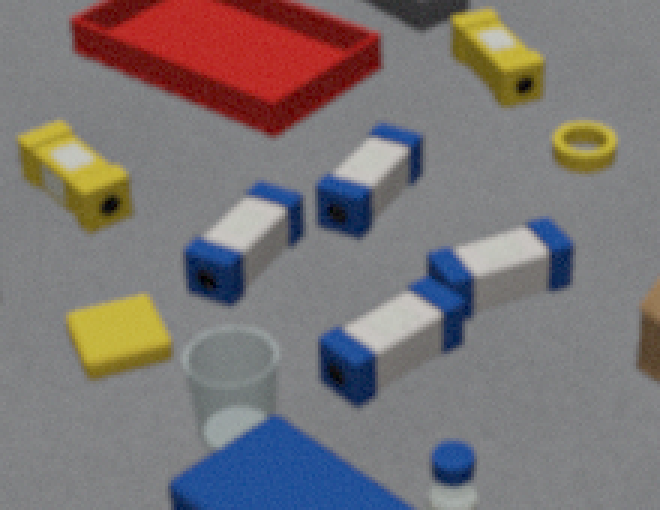

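The crop confirms it: four white and blue housings, with C (317,259) and D (282,282) nearly touching. Next I'll go to the flap.

```bash
R='python3 -m creep'
python3 -m creep '[[[-0.9,2,0],[0,0,0.121],0],[[-0.9,2,0],[0,0,0.121],0],[[-0.9,2,0],[0,0,0.121],0],[[-0.9,2,0],[0,0,0.121],0],[[-0.9,2,0],[0,0,0.121],0]]' >/dev/null
python3 -m creep '[[[-0.9,2,0],[0,0,0.121],0],[[-0.9,2,0],[0,0,0.121],0],[[-0.9,2,0],[0,0,0.121],0],[[-0.9,2,0],[0,0,0.121],0],[[-0.9,2,0],[0,0,0.121],0]]' >/dev/null
python3 -m creep '[[[-0.9,2,0],[0,0,0.121],0],[[-0.9,2,0],[0,0,0.121],0],[[-0.9,2,0],[0,0,0.121],0],[[-0.9,2,0],[0,0,0.121],0],[[-0.9,2,0],[0,0,0.121],0]]'
python3 -m creep '[[[0,0,-3],[0,0,0],0],[[0,0,-3],[0,0,0],0],[[0,0,-3],[0,0,0],0],[[0,0,-3],[0,0,0],0],[[0,0,0],[0,0,0],0]]'
```

```text
t: 1.52
tcp_pos: [0.4143, 0.3209, 0.231]
tool_rot: [[-1.0, -0.01, -0.0], [-0.01, 1.0, -0.0], [0.0, -0.0, -1.0]]
ft_force: [-0.2, -0.5, -0.8]
grip_width: -0.0001
t: 1.93
tcp_pos: [0.4125, 0.3182, 0.1051]
tool_rot: [[-1.0, -0.004, -0.007], [-0.004, 1.0, -0.006], [0.007, -0.006, -1.0]]
ft_force: [-0.5, -0.0, -0.3]
grip_width: 0.0001
```

```bash
python3 -m creep '[[[1,0,0],[0,0,0],0],[[1,0,0],[0,0,0],0],[[1,0,0],[0,0,0],0],[[1,0,0],[0,0,0],0],[[1,0,0.3],[0,0,0],0]]'
python3 -m creep '[[[1,0,0.5],[0,0,0],0],[[1,0,0.5],[0,0,0],0],[[1,0,0.5],[0,0,0],0],[[1,0,0.5],[0,0,0],0],[[1,0,0.5],[0,0,0],0]]'
python3 -m creep '[[[1,0,0.5],[0,0,0],0],[[1,0,0.5],[0,0,0],0],[[1,0,0.5],[0,0,0],0],[[1,0,0.3],[0,0,0],0],[[0.7,0,0],[0,0,0],0]]'
python3 - <<'E'
from h import *
for n in("scene","side"):
    p,d=camera(n); cv2.imwrite(f"pics/{n}1.png",p[:,:,::-1]); X=pts(n,d);h=hsv(p)
    m=(h[...,0]>105)&(h[...,0]<128)&(h[...,1]>130)&(X[...,2]>.1)&(X[...,2]<.22)&(X[...,0]<.75)&(X[...,1]>.18)&(X[...,1]<.46)&(d>0)
    if m.sum(): Q=X[m]; print(n,len(Q),np.median(Q,0).round(3),np.percentile(Q,[2,98],0).round(3).tolist())
print(env.read_state()['joint_pos'].round(1))
E
```

```text
t: 2.35
tcp_pos: [0.461, 0.3205, 0.1176]
tool_rot: [[-1.0, -0.006, -0.009], [-0.006, 1.0, 0.003], [0.009, 0.003, -1.0]]
ft_force: [-12.0, -1.5, 7.9]
grip_width: 0.0001
t: 2.77
tcp_pos: [0.5169, 0.3212, 0.1438]
tool_rot: [[-1.0, -0.005, 0.004], [-0.005, 1.0, 0.004], [-0.004, 0.004, -1.0]]
ft_force: [-3.4, 2.3, 7.4]
grip_width: 0.0001
t: 3.18
tcp_pos: [0.5641, 0.3199, 0.159]
tool_rot: [[-1.0, -0.003, 0.002], [-0.003, 1.0, 0.001], [-0.002, 0.001, -1.0]]
ft_force: [-1.8, 1.1, 2.2]
grip_width: 0.0002
scene 700 [0.581 0.331 0.187] [[0.571, 0.21, 0.18], [0.589, 0.427, 0.192]]
side 360 [0.582 0.374 0.19 ] [[0.569, 0.203, 0.182], [0.588, 0.428, 0.193]]
[29.6 17.8 16.8 88.9 -0.  29.4]
```

```bash
python3 -m creep '[[[-2,0,0],[0,0,0],0],[[-2,0,4],[0,0,0],0],[[1,-3.5,3],[0,0,0],30],[[0.4,-3.5,0],[0,0,0],50],[[0.4,-3.5,0],[0,0,0],70]]' >/dev/null
python3 -m creep '[[[0.4,-3.5,0],[0,0,0.07],70],[[0.4,-3.5,0],[0,0,0.07],70],[[0,-3.5,0],[0,0,0.07],70],[[0,-3.5,0],[0,0,0.07],70],[[0,-3.5,0],[0,0,0],70]]' >/dev/null
python3 -m creep '[[[0,-3.5,0],[0,0,0],70],[[0,-3.5,0],[0,0,0],70],[[0,-3.5,0],[0,0,0],70],[[0,0,0],[0,0,0],70],[[0,0,0],[0,0,0],70]]'
python3 - <<'E'
from h import *
def fitline(Q,ax):  # fit coordinate 1-ax vs ax
    a=np.polyfit(Q[:,ax],Q[:,1-ax],1); r=Q[:,1-ax]-np.polyval(a,Q[:,ax]); return a.round(4),r.std().round(4)
for n in("scene","side"):
    p,d=camera(n); cv2.imwrite(f"pics/{n}2.png",p[:,:,::-1]); X=pts(n,d);h=hsv(p); x,y,z=X[...,0],X[...,1],X[...,2]
    H,S=h[...,0],h[...,1]; ok=(d>0)&(x>.15)&(x<.75)
    m=ok&(H>105)&(H<128)&(S>130)&(z>.1)&(z<.22)&(y>.18)&(y<.46)
    Q=X[m]; print(n,'edge',np.median(Q,0).round(3),fitline(Q,1),np.percentile(Q[:,1],[1,99]).round(3))
    m=ok&(y>.18)&(y<.46)&(z>.044)&(z<.054)&(H>8)&(H<20)&(S>60); r=cv2.minAreaRect((X[m][:,:2]*1000).astype(np.float32)); print(' carton rim',m.sum(),r)
    m=ok&(y<-.15)&(z>.029)&(z<.04)&((H<6)|(H>174))&(S>150); r=cv2.minAreaRect((X[m][:,:2]*1000).astype(np.float32)); print(' tray rim',m.sum(),r)
    for o in housings(n,p,d):
        if o[2]: print(o)
s=env.read_state();print(s['joint_pos'].round(1),s['moment'].round(3),s['ft_force'].round(2))
E
```

```text
t: 4.53
tcp_pos: [0.548, -0.0626, 0.2212]
tool_rot: [[-0.961, -0.277, 0.0], [-0.277, 0.961, -0.0], [-0.0, -0.0, -1.0]]
ft_force: [0.2, -0.1, 0.9]
grip_width: 0.06
scene edge [0.582 0.33  0.187] (array([0.0671, 0.56  ]), np.float64(0.0015)) [0.207 0.428]
 carton rim 537 ((507.13519287109375, 323.3992919921875), (228.76895141601562, 146.92984008789062), 86.37361145019531)
 tray rim 466 ((515.4025268554688, -458.5122375488281), (147.634033203125, 539.3449096679688), 8.921943664550781)
(array([273., 223.]), np.int32(233), 230, ((553.4899291992188, -68.1216812133789), (67.15767669677734, 38.081787109375), 12.791999816894531), np.float64(0.043))
(array([231., 244.]), np.int32(279), 286, ((671.63623046875, -75.06932830810547), (66.23711395263672, 37.53822326660156), 17.510292053222656), np.float64(0.044))
(array([317., 254.]), np.int32(301), 352, ((569.7977905273438, 78.7171401977539), (39.30437088012695, 63.04347610473633), 69.5064926147461), np.float64(0.042))
(array([281., 277.]), np.int32(352), 436, ((676.2804565429688, 81.14982604980469), (36.88526916503906, 63.431373596191406), 86.423
[... 708 characters left out ...]
nt32(111), 120, ((781.0209350585938, 73.83331298828125), (38.97031784057617, 13.329671859741211), 35.74067306518555), np.float64(0.055))
(array([269., 226.]), np.int32(267), 191, ((681.9100952148438, 77.33348846435547), (40.81983184814453, 50.84761047363281), 83.52290344238281), np.float64(0.043))
(array([317., 238.]), np.int32(334), 322, ((567.90380859375, 76.34791564941406), (37.79774856567383, 61.3903923034668), 72.22248077392578), np.float64(0.043))
(array([213., 261.]), np.int32(40), 128, ((747.6314086914062, 213.46778869628906), (21.172937393188477, 12.375886917114258), 26.871959686279297), np.float64(0.038))
[ -6.3   5.    8.9  94.    0.  -22.6] [0.025 0.013 0.022] [-0.35  0.61 -0.27]
```

View pics/side2.png

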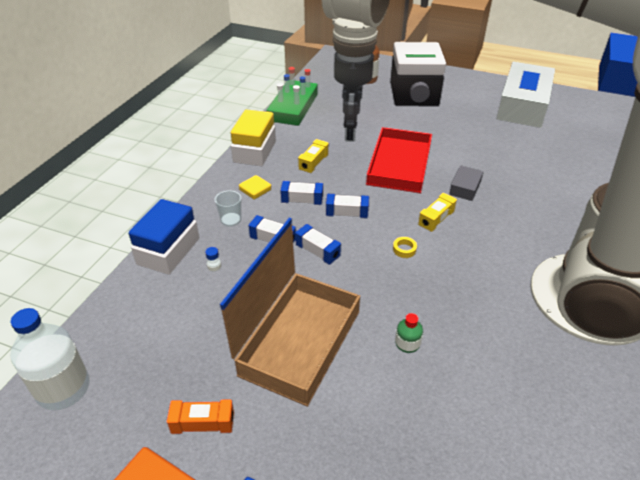

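Side view: the flap stands upright (blue edge from (290,222) to (228,303)), the carton is empty, and all four housings are unmoved. Now I'll grasp A.

```bash
python3 -m creep '[[[0.4,-0.75,-3.5],[0,0,0],70],[[0,0,-4],[0,0,0],70],[[0,0,-4],[0,0,0],70],[[0,0,-4],[0,0,0],70],[[0,0,-3],[0,0,0],70]]' 80
python3 -m creep '[[[0,0,-2],[0,0,0],70],[[0,0,-1],[0,0,0],70],[[0,0,0],[0,0,0],0],[[0,0,0],[0,0,0],0],[[0,0,0],[0,0,0],0]]'
python3 -m creep '[[[0,0,0],[0,0,0],0],[[0,0,0],[0,0,0],0],[[0,0,1],[0,0,0],0],[[0,0,2],[0,0,0],0],[[0,0,3],[0,0,0],0]]'
python3 -m creep '[[[0,0,3],[0,0,0],0],[[0,0,3],[0,0,0],0],[[0,0,3],[0,0,0],0],[[0,0,2],[0,0,0],0],[[0,0,0],[0,0,0],0]]'
python3 -c "
from h import *
for n in ('side','scene'):
    p,d=camera(n); X=pts(n,d);h=hsv(p);x,y,z=X[...,0],X[...,1],X[...,2]
    m=(d>0)&(x>.3)&(x<.7)&(y<-.1)&(z>.006)&(z<.04)&((h[...,0]<6)|(h[...,0]>174))&(h[...,1]>150)
    k,l,st,c=cv2.connectedComponentsWithStats(m.astype(np.uint8)); i=1+st[1:,4].argmax(); print(cv2.minAreaRect((X[l==i][:,:2]*1000).astype(np.float32)),X[l==i].min(0).round(3),X[l==i].max(0).round(3))
s=env.read_state();print(s['joint_pos'].round(1),s['moment'].round(3),s['ft_force'].round(2))"
```

```text
t: 5.05
tcp_pos: [0.551, -0.0667, 0.0328]
tool_rot: [[-0.959, -0.282, -0.002], [-0.282, 0.959, 0.0], [0.002, 0.001, -1.0]]
ft_force: [0.2, -0.1, -0.7]
grip_width: 0.0597
t: 5.47
tcp_pos: [0.5532, -0.0681, 0.0078]
tool_rot: [[-0.96, -0.281, 0.002], [-0.281, 0.96, -0.0], [-0.002, -0.001, -1.0]]
ft_force: [-0.1, -0.4, -2.6]
grip_width: 0.0351
t: 5.88
tcp_pos: [0.5507, -0.0683, 0.0652]
tool_rot: [[-0.96, -0.28, -0.004], [-0.28, 0.96, 0.001], [0.004, 0.002, -1.0]]
ft_force: [0.6, -0.2, -2.7]
grip_width: 0.0351
t: 6.3
tcp_pos: [0.5538, -0.0687, 0.1822]
tool_rot: [[-0.96, -0.28, 0.008], [-0.28, 0.96, -0.001], [-0.007, -0.003, -1.0]]
ft_force: [0.4, 0.0, -2.1]
grip_width: 0.0348
((489.3600769042969, -312.9833679199219), (139.04539489746094, 240.66282653808594), 7.109619140625) [ 0.407 -0.439  0.006] [ 0.57  -0.189  0.04 ]
((490.1170654296875, -310.2008056640625), (146.40626525878906, 236.03115844726562), 6.92637300491333) [ 0.409 -0.435  0.006] [ 0.575 -0.186  0.039]
[ -7.1   5.    4.1  89.   -0.  -23.3] [0.013 0.021 0.007] [-0.85 -0.59 -3.72]
```

```bash
cat > m.py <<'E'
from h import *
M=[];F=[]
for i in range(5):
    camera("wrist"); s=env.read_state(); M.append(s['moment']); F.append(s['ft_force'])
T=s['tool_rot']; M=np.array(M)
print('M along jaw %.4f +- %.4f'%((M@T[:,1]).mean(),(M@T[:,1]).std()),'Mlong %.4f'%(M@T[:,0]).mean(),'F',np.mean(F,0).round(2),'w',s['grip_width'].round(4),'tcp',s['tcp_pos'].round(4),'z',T[:,2].round(3),'y',T[:,1].round(3),'t',s['t'])
E
python3 m.py
python3 -m creep '[[[0,0,0],[-0.028,0.096,0],0],[[0,0,0],[-0.028,0.096,0],0],[[0,0,0],[-0.028,0.096,0],0],[[0,0,0],[-0.028,0.096,0],0],[[0,0,0],[-0.028,0.096,0],0]]'
python3 -m creep '[[[0,0,0],[0,0,0],0],[[0,0,0],[0,0,0],0],[[0,0,0],[0,0,0],0],[[0,0,0],[0,0,0],0],[[0,0,0],[0,0,0],0]]'
python3 -m creep '[[[0,0,0],[0.028,-0.096,0],0],[[0,0,0],[0.028,-0.096,0],0],[[0,0,0],[0.028,-0.096,0],0],[[0,0,0],[0.028,-0.096,0],0],[[0,0,0],[0.028,-0.096,0],0]]' >/dev/null
python3 -m creep '[[[0,0,0],[0,0,0],0],[[0,0,0],[0,0,0],0],[[0,0,0],[0,0,0],0]]' >/dev/null
python3 m.py
python3 -m creep '[[[0,0,0],[0.028,-0.096,0],0],[[0,0,0],[0.028,-0.096,0],0],[[0,0,0],[0.028,-0.096,0],0],[[0,0,0],[0.028,-0.096,0],0],[[0,0,0],[0.028,-0.096,0],0]]'
python3 -m creep '[[[0,0,0],[0,0,0],0],[[0,0,0],[0,0,0],0],[[0,0,0],[0,0,0],0],[[0,0,0],[0,0,0],0],[[0,0,0],[0,0,0],0]]'
python3 -m creep '[[[0,0,0],[-0.028,0.096,0],0],[[0,0,0],[-0.028,0.096,0],0],[[0,0,0],[-0.028,0.096,0],0],[[0,0,0],[-0.028,0.096,0],0],[[0,0,0],[-0.028,0.096,0],0]]' >/dev/null
python3 -m creep '[[[0,0,0],[0,0,0],0],[[0,0,0],[0,0,0],0],[[0,0,0],[0,0,0],0]]' >/dev/null
python3 m.py
```

```text
t: 7.07
tcp_pos: [0.5523, -0.0684, 0.1759]
tool_rot: [[-0.84, -0.281, -0.464], [-0.246, 0.96, -0.136], [0.483, -0.0, -0.876]]
ft_force: [0.6, -0.0, -2.8]
grip_width: 0.0349
t: 7.48
tcp_pos: [0.5518, -0.0687, 0.1789]
tool_rot: [[-0.845, -0.28, -0.455], [-0.246, 0.96, -0.134], [0.475, -0.001, -0.88]]
ft_force: [1.2, 0.6, -2.2]
grip_width: 0.0348
t: 8.82
tcp_pos: [0.5526, -0.0683, 0.1761]
tool_rot: [[-0.84, -0.281, 0.463], [-0.246, 0.96, 0.135], [-0.483, -0.0, -0.876]]
ft_force: [-0.6, 0.2, -1.7]
grip_width: 0.0351
t: 9.23
tcp_pos: [0.5535, -0.0683, 0.1768]
tool_rot: [[-0.843, -0.281, 0.459], [-0.247, 0.96, 0.134], [-0.479, -0.0, -0.878]]
ft_force: [-0.3, 0.1, -3.2]
grip_width: 0.0351Traceback (most recent call last):
  File "m.py", line 6, in <module>
    print('M along jaw %.4f +- %.4f'%((M@T[:,1]).mean(),(M@T[:,1]).std()),'Mlong %.4f'%(M@T[:,0]).mean(),'F',np.mean(F,0).round(2),'w',s['grip_width'].round(4),'tcp',s['tcp_pos'].round(4),'z',T[:,2].round(3),'y',T[:,1].round(3),'t',s['t'])
                                                                                                    
[... 458 characters left out ...]
                                                                                                    ^^^^^^^^^^^^^^^^^^^^^
AttributeError: 'float' object has no attribute 'round'
Traceback (most recent call last):
  File "m.py", line 6, in <module>
    print('M along jaw %.4f +- %.4f'%((M@T[:,1]).mean(),(M@T[:,1]).std()),'Mlong %.4f'%(M@T[:,0]).mean(),'F',np.mean(F,0).round(2),'w',s['grip_width'].round(4),'tcp',s['tcp_pos'].round(4),'z',T[:,2].round(3),'y',T[:,1].round(3),'t',s['t'])
                                                                                                                                       ^^^^^^^^^^^^^^^^^^^^^
AttributeError: 'float' object has no attribute 'round'
```

```bash
sed -i "s/s\['grip_width'\].round(4)/round(s['grip_width'],4)/" m.py
python3 m.py
python3 -m creep '[[[0,0,0],[-0.028,0.096,0],0],[[0,0,0],[-0.028,0.096,0],0],[[0,0,0],[-0.028,0.096,0],0],[[0,0,0],[-0.028,0.096,0],0],[[0,0,0],[-0.028,0.096,0],0]]' >/dev/null
python3 -m creep '[[[0,0,0],[0,0,0],0],[[0,0,0],[0,0,0],0],[[0,0,0],[0,0,0],0],[[0,0,0],[0,0,0],0],[[0,0,0],[0,0,0],0]]' >/dev/null
python3 -m creep '[[[0,0,0],[0.028,-0.096,0],0],[[0,0,0],[0.028,-0.096,0],0],[[0,0,0],[0.028,-0.096,0],0],[[0,0,0],[0.028,-0.096,0],0],[[0,0,0],[0.028,-0.096,0],0]]' >/dev/null
python3 -m creep '[[[0,0,0],[0,0,0],0],[[0,0,0],[0,0,0],0],[[0,0,0],[0,0,0],0]]' >/dev/null
python3 m.py
```

```text
M along jaw -0.0109 +- 0.0182 Mlong -0.0132 F [ 0.2  -0.17 -2.98] w 0.0349 tcp [ 0.5521 -0.0685  0.1765] z [ 0.001 -0.    -1.   ] y [-0.28  0.96 -0.  ] t 10.4
M along jaw -0.0040 +- 0.0180 Mlong 0.0245 F [ 0.43  0.04 -3.55] w 0.0348 tcp [ 0.5529 -0.0682  0.1755] z [-0.002 -0.    -1.   ] y [-0.281  0.96   0.   ] t 12.15
```

A reads a moment shift of 0.007, so its core is fixed and it goes in the carton.

```bash
python3 -m creep '[[[-1,2,1],[0,0,-0.087],0],[[-1.1,3.5,0.5],[0,0,-0.087],0],[[-1.1,3.9,0],[0,0,-0.087],0],[[-1.1,3.9,0],[0,0,-0.087],0],[[0,3.9,0],[0,0,0],0]]' >/dev/null
python3 -m creep '[[[0,3.9,0],[0,0,0],0],[[0,3.9,0],[0,0,0],0],[[0,3.9,0],[0,0,0],0],[[0,3.9,0],[0,0,0],0],[[0,3.9,0],[0,0,0],0]]' >/dev/null
python3 -m creep '[[[0,3.9,0],[0,0,0],0],[[0,3.9,0],[0,0,0],0],[[0,1,0],[0,0,0],0],[[0,0,0],[0,0,0],0],[[0,0,0],[0,0,0],0]]'
python3 m.py
```

```text
t: 13.4
tcp_pos: [0.5091, 0.3872, 0.1898]
tool_rot: [[-0.998, 0.062, -0.002], [0.062, 0.998, -0.002], [0.002, -0.002, -1.0]]
ft_force: [0.2, -0.7, -2.3]
grip_width: 0.035
M along jaw -0.0159 +- 0.0301 Mlong 0.0176 F [ 0.51  0.13 -3.04] w 0.0347 tcp [0.5096 0.3855 0.1914] z [ 0.  0. -1.] y [0.065 0.998 0.   ] t 13.65
```

```bash
python3 -m creep '[[[0,0.1,-4],[0,0,0],0],[[0,0,-4],[0,0,0],0],[[0,0,-4],[0,0,0],0],[[0,0,-3],[0,0,0],0],[[0,0,-1.5],[0,0,0],0]]'
python3 -m creep '[[[0,0,-0.7],[0,0,0],0],[[0,0,-0.5],[0,0,0],0],[[0,0,0],[0,0,0],0],[[0,0,0],[0,0,0],54],[[0,0,0],[0,0,0],54]]'
python3 -m creep '[[[0,0,0],[0,0,0],54],[[0,0,2],[0,0,0],54],[[0,0,4],[0,0,0],54],[[0,0,4],[0,0,0],60],[[0,0,4],[0,0,0],70]]'
python3 -m creep '[[[0,0,4],[0,0,0],70],[[0.5,-3.5,2],[0,0,0],70],[[0.5,-4,0],[0,0,0],70],[[0.5,-4,0],[0,0,0],70],[[0.5,-4,0],[0,0,0],70]]'
python3 - <<'E'
from h import *
for n in("scene","side"):
    p,d=camera(n); cv2.imwrite(f"pics/{n}3.png",p[:,:,::-1])
    for o in housings(n,p,d,zr=(.025,.06)):
        if o[2]: print(n,o)
E
```

```text
t: 14.07
tcp_pos: [0.5076, 0.3852, 0.0215]
tool_rot: [[-0.998, 0.065, -0.004], [0.065, 0.998, -0.003], [0.004, -0.004, -1.0]]
ft_force: [-0.1, -0.1, -3.7]
grip_width: 0.0349
t: 14.48
tcp_pos: [0.5103, 0.3883, 0.0164]
tool_rot: [[-0.998, 0.064, 0.003], [0.064, 0.998, 0.002], [-0.003, 0.002, -1.0]]
ft_force: [0.0, -0.2, -0.5]
grip_width: 0.0461
t: 14.9
tcp_pos: [0.509, 0.3875, 0.1567]
tool_rot: [[-0.998, 0.064, 0.001], [0.064, 0.998, 0.001], [-0.001, 0.001, -1.0]]
ft_force: [-0.2, 0.8, 0.3]
grip_width: 0.0597
t: 15.32
tcp_pos: [0.5295, 0.2314, 0.2158]
tool_rot: [[-0.998, 0.063, 0.003], [0.063, 0.998, 0.001], [-0.003, 0.001, -1.0]]
ft_force: [0.9, -0.5, -0.5]
grip_width: 0.0597
scene (array([231., 244.]), np.int32(280), 253, ((673.0193481445312, -73.90287780761719), (69.80130767822266, 36.27928924560547), 13.629343032836914), np.float64(0.043))
scene (array([317., 254.]), np.int32(308), 358, ((568.1199340820312, 78.5433349609375), (39.8467903137207, 63.707489013671875), 69.43264770507812), np.float64(0.042))
scene (array([281., 277.]), np.int32(352), 436, ((678.1766357421875, 80.6398773
[... 389 characters left out ...]
960988998413086), np.float64(0.06))
side (array([269., 226.]), np.int32(271), 162, ((681.1046752929688, 77.48408508300781), (37.979698181152344, 51.84018325805664), 88.0630111694336), np.float64(0.042))
side (array([176., 242.]), np.int32(188), 25, ((830.0350952148438, 201.51734924316406), (125.31563568115234, 22.8017578125), 82.28975677490234), np.float64(0.06))
side (array([317., 238.]), np.int32(337), 290, ((568.5422973632812, 76.0248794555664), (38.36113739013672, 62.36013412475586), 70.99795532226562), np.float64(0.043))
side (array([282., 357.]), np.int32(630), 542, ((509.20257568359375, 387.3600769042969), (36.82107925415039, 61.913787841796875), 86.38622283935547), np.float64(0.047))
```

A lies flat in the carton at (0.509, 0.387). Next is C.

```bash
python3 -m creep '[[[1,-4,0],[0,0,-0.087],70],[[1,-4,0],[0,0,-0.087],70],[[1,-4,0],[0,0,-0.087],70],[[0.85,-3.4,0],[0,0,0],70],[[0,0,-1],[0,0,0],70]]'  
python3 -m creep '[[[0,0,-4],[0,0,0],70],[[0,0,-4],[0,0,0],70],[[0,0,-4],[0,0,0],70],[[0,0,-4],[0,0,0],70],[[0,0,-1.5],[0,0,0],70]]'
python3 -m creep '[[[0,0,-1.5],[0,0,0],70],[[0,0,-1],[0,0,0],70],[[0,0,0],[0,0,0],0],[[0,0,0],[0,0,0],0],[[0,0,0],[0,0,0],0]]' 80
python3 -m creep '[[[0,0,0],[0,0,0],0],[[0,0,0],[0,0,0],0],[[0,0,1],[0,0,0],0],[[0,0,2],[0,0,0],0],[[0,0,3],[0,0,0],0]]'
python3 -m creep '[[[0,0,3],[0,0,0],0],[[0,0,3],[0,0,0],0],[[0,0,3],[0,0,0],0],[[0,0,2],[0,0,0],0],[[0,0,0],[0,0,0],0]]'
```

```text
t: 15.83
tcp_pos: [0.5696, 0.0739, 0.2067]
tool_rot: [[-0.946, 0.324, 0.005], [0.324, 0.946, -0.001], [-0.005, 0.001, -1.0]]
ft_force: [0.7, 0.2, 0.6]
grip_width: 0.0596
t: 16.25
tcp_pos: [0.5652, 0.0788, 0.0239]
tool_rot: [[-0.948, 0.319, -0.005], [0.319, 0.948, -0.001], [0.005, -0.002, -1.0]]
ft_force: [-1.5, 0.2, -0.9]
grip_width: 0.0601
t: 16.67
tcp_pos: [0.5685, 0.0789, 0.0055]
tool_rot: [[-0.948, 0.319, 0.002], [0.319, 0.948, 0.0], [-0.002, 0.001, -1.0]]
ft_force: [1.0, -0.3, -1.6]
grip_width: 0.035
t: 17.08
tcp_pos: [0.5661, 0.0783, 0.063]
tool_rot: [[-0.948, 0.319, -0.004], [0.319, 0.948, -0.001], [0.004, -0.002, -1.0]]
ft_force: [0.7, 0.1, -3.6]
grip_width: 0.035
t: 17.5
tcp_pos: [0.5693, 0.0788, 0.1801]
tool_rot: [[-0.948, 0.319, 0.008], [0.319, 0.948, 0.001], [-0.007, 0.003, -1.0]]
ft_force: [0.3, 0.5, -2.1]
grip_width: 0.0349
```

```bash
python3 -m creep '[[[0,0,0],[0.032,0.095,0],0],[[0,0,0],[0.032,0.095,0],0],[[0,0,0],[0.032,0.095,0],0],[[0,0,0],[0.032,0.095,0],0],[[0,0,0],[0.032,0.095,0],0]]'
python3 -m creep '[[[0,0,0],[0,0,0],0],[[0,0,0],[0,0,0],0],[[0,0,0],[0,0,0],0],[[0,0,0],[0,0,0],0],[[0,0,0],[0,0,0],0]]' >/dev/null
python3 -m creep '[[[0,0,0],[-0.032,-0.095,0],0],[[0,0,0],[-0.032,-0.095,0],0],[[0,0,0],[-0.032,-0.095,0],0],[[0,0,0],[-0.032,-0.095,0],0],[[0,0,0],[-0.032,-0.095,0],0]]' >/dev/null
python3 -m creep '[[[0,0,0],[0,0,0],0],[[0,0,0],[0,0,0],0],[[0,0,0],[0,0,0],0]]' >/dev/null
python3 m.py
python3 -m creep '[[[0,0,0],[-0.032,-0.095,0],0],[[0,0,0],[-0.032,-0.095,0],0],[[0,0,0],[-0.032,-0.095,0],0],[[0,0,0],[-0.032,-0.095,0],0],[[0,0,0],[-0.032,-0.095,0],0]]'
python3 -m creep '[[[0,0,0],[0,0,0],0],[[0,0,0],[0,0,0],0],[[0,0,0],[0,0,0],0],[[0,0,0],[0,0,0],0],[[0,0,0],[0,0,0],0]]' >/dev/null
python3 -m creep '[[[0,0,0],[0.032,0.095,0],0],[[0,0,0],[0.032,0.095,0],0],[[0,0,0],[0.032,0.095,0],0],[[0,0,0],[0.032,0.095,0],0],[[0,0,0],[0.032,0.095,0],0]]' >/dev/null
python3 -m creep '[[[0,0,0],[0,0,0],0],[[0,0,0],[0,0,0],0],[[0,0,0],[0,0,0],0]]' >/dev/null
python3 m.py
```

```text
t: 17.92
tcp_pos: [0.5678, 0.0785, 0.1741]
tool_rot: [[-0.829, 0.319, -0.458], [0.279, 0.948, 0.155], [0.484, 0.001, -0.875]]
ft_force: [0.3, 0.1, -3.3]
grip_width: 0.0349
M along jaw 0.0065 +- 0.0279 Mlong 0.0084 F [ 0.68  0.16 -3.08] w 0.0348 tcp [0.5684 0.0784 0.1735] z [-0.002  0.    -1.   ] y [ 0.32   0.948 -0.   ] t 19.25
t: 19.67
tcp_pos: [0.5681, 0.0785, 0.1742]
tool_rot: [[-0.829, 0.32, 0.458], [0.28, 0.947, -0.155], [-0.484, 0.0, -0.875]]
ft_force: [0.2, 0.1, -2.6]
grip_width: 0.035
M along jaw 0.0042 +- 0.0183 Mlong -0.0036 F [-0.02  0.46 -3.07] w 0.0351 tcp [0.5672 0.0789 0.1754] z [ 0.003  0.    -1.   ] y [0.319 0.948 0.001] t 21.0
```

C's shift is 0.002, also fixed. It goes in the middle of the carton.

```bash
python3 -m creep '[[[-2,0,0.5],[0,0,0.086],0],[[-2.3,0.5,0.5],[0,0,0.086],0],[[-2,1.8,0.5],[0,0,0.086],0],[[0,4,0],[0,0,0],0],[[0,4,0],[0,0,0],0]]' >/dev/null
python3 -m creep '[[[0,4,0],[0,0,0],0],[[0,4,0],[0,0,0],0],[[0,4,0],[0,0,0],0],[[0,2,0],[0,0,0],0],[[0,0,0],[0,0,0],0]]'
python3 -m creep '[[[0,0,0],[0,0,0],0],[[0,0,0],[0,0,0],0],[[0,0,0],[0,0,0],0]]'
```

```text
t: 21.83
tcp_pos: [0.5036, 0.3257, 0.1891]
tool_rot: [[-0.998, 0.062, 0.001], [0.062, 0.998, 0.001], [-0.001, 0.002, -1.0]]
ft_force: [-0.4, 0.2, -2.9]
grip_width: 0.0351
t: 22.08
tcp_pos: [0.5046, 0.3207, 0.1897]
tool_rot: [[-0.998, 0.067, 0.001], [0.067, 0.998, 0.0], [-0.001, 0.0, -1.0]]
ft_force: [0.1, 0.8, -2.8]
grip_width: 0.0347
```

```bash
python3 -m creep '[[[0,0,-4],[0,0,0],0],[[0,0,-4],[0,0,0],0],[[0,0,-4],[0,0,0],0],[[0,0,-3],[0,0,0],0],[[0,0,-1.5],[0,0,0],0]]'
python3 -m creep '[[[0,0,-0.8],[0,0,0],0],[[0,0,-0.5],[0,0,0],0],[[0,0,0],[0,0,0],0],[[0,0,0],[0,0,0],54],[[0,0,0],[0,0,0],54]]'
python3 -m creep '[[[0,0,0],[0,0,0],54],[[0,0,2],[0,0,0],54],[[0,0,4],[0,0,0],54],[[0,0,4],[0,0,0],60],[[0,0,4],[0,0,0],70]]'
python3 -m creep '[[[0,0,4],[0,0,0],70],[[0,-3.8,2],[0,0,0],70],[[0,-3.8,0],[0,0,0],70],[[0,-3.8,0],[0,0,0],70],[[2,-3.8,0],[0,0,0],70]]'
python3 -m creep '[[[3,-3.8,0],[0,0,0.02],70],[[3.5,-3.8,0],[0,0,0],70],[[3.5,-1.3,0],[0,0,0],70],[[3.5,0,0],[0,0,0],70],[[1.7,0,0],[0,0,0],70]]'
python3 - <<'E'
from h import *
for n in("scene","side"):
    p,d=camera(n); cv2.imwrite(f"pics/{n}4.png",p[:,:,::-1])
    for o in housings(n,p,d,zr=(.025,.05),box=(.2,.76,-.6,.6)):
        if o[2]: print(n,o)
s=env.read_state();print(s['tcp_pos'],s['joint_pos'].round(1))
E
```

```text
t: 22.5
tcp_pos: [0.503, 0.3191, 0.0198]
tool_rot: [[-0.998, 0.068, -0.004], [0.068, 0.998, -0.003], [0.004, -0.003, -1.0]]
ft_force: [-0.5, -0.2, -3.5]
grip_width: 0.0351
t: 22.92
tcp_pos: [0.5059, 0.3221, 0.0133]
tool_rot: [[-0.998, 0.067, 0.003], [0.067, 0.998, 0.002], [-0.003, 0.002, -1.0]]
ft_force: [-0.4, 0.1, 0.3]
grip_width: 0.0461
t: 23.33
tcp_pos: [0.5045, 0.3216, 0.1537]
tool_rot: [[-0.998, 0.067, 0.001], [0.067, 0.998, 0.001], [-0.001, 0.001, -1.0]]
ft_force: [1.1, 0.3, 0.0]
grip_width: 0.0594
t: 23.75
tcp_pos: [0.5227, 0.1708, 0.2131]
tool_rot: [[-0.998, 0.065, 0.003], [0.065, 0.998, 0.001], [-0.003, 0.001, -1.0]]
ft_force: [-0.9, 0.5, 0.2]
grip_width: 0.06
t: 24.17
tcp_pos: [0.6681, 0.0938, 0.2105]
tool_rot: [[-0.999, 0.049, 0.002], [0.049, 0.999, 0.0], [-0.002, 0.0, -1.0]]
ft_force: [0.8, 0.7, 0.0]
grip_width: 0.0598
scene (array([231., 234.]), np.int32(262), 235, ((645.5143432617188, -107.17097473144531), (72.52997589111328, 36.77073669433594), 20.305429458618164), np.float64(0.042))
scene (array([281., 277.]), np.int32(353), 305, ((677.003662109375, 81.10513305664062
[... 454 characters left out ...]
2(276), 202, ((644.3594970703125, -109.08879852294922), (60.84150314331055, 42.198265075683594), 20.089902877807617), np.float64(0.043))
side (array([269., 226.]), np.int32(272), 139, ((682.1070556640625, 78.48551940917969), (53.73551559448242, 37.77021026611328), 1.403294563293457), np.float64(0.042))
side (array([299., 330.]), np.int32(556), 664, ((506.39404296875, 321.22674560546875), (35.90182876586914, 61.28852844238281), 86.40159606933594), np.float64(0.047))
side (array([282., 357.]), np.int32(627), 797, ((509.0712890625, 387.0422058105469), (37.02949905395508, 60.83872604370117), 87.40594482421875), np.float64(0.048))
[0.66738258 0.09481536 0.20947944] [ 8.1 22.7 28.8 96.1 -0.  10.8]
```

B has been knocked to about (0.645, −0.108). D is unmoved, so I'll grasp it now.

```bash
python3 -m creep '[[[0.95,-1.45,-1],[0,0,0],70],[[0,0,-4],[0,0,0],70],[[0,0,-4],[0,0,0],70],[[0,0,-4],[0,0,0],70],[[0,0,-4],[0,0,0],70]]'
python3 -m creep '[[[0,0,-2],[0,0,0],70],[[0,0,-1.2],[0,0,0],70],[[0,0,0],[0,0,0],0],[[0,0,0],[0,0,0],0],[[0,0,0],[0,0,0],0]]' 80
python3 -m creep '[[[0,0,0],[0,0,0],0],[[0,0,0],[0,0,0],0],[[0,0,1],[0,0,0],0],[[0,0,2],[0,0,0],0],[[0,0,3],[0,0,0],0]]'
python3 -m creep '[[[-1,0,3],[0,0,0],0],[[-2,0,3],[0,0,0],0],[[-2,0,3],[0,0,0],0],[[-2,0,2],[0,0,0],0],[[0,0,0],[0,0,0],0]]'
```

```text
t: 24.68
tcp_pos: [0.6742, 0.0807, 0.0398]
tool_rot: [[-0.999, 0.047, 0.002], [0.047, 0.999, 0.0], [-0.002, 0.0, -1.0]]
ft_force: [0.0, 0.9, 0.5]
grip_width: 0.06
t: 25.1
tcp_pos: [0.6757, 0.0811, 0.011]
tool_rot: [[-0.999, 0.047, 0.003], [0.047, 0.999, 0.0], [-0.003, 0.001, -1.0]]
ft_force: [0.3, -0.2, -2.6]
grip_width: 0.0348
t: 25.52
tcp_pos: [0.6731, 0.0808, 0.0671]
tool_rot: [[-0.999, 0.047, -0.004], [0.047, 0.999, -0.001], [0.004, -0.001, -1.0]]
ft_force: [0.4, 0.4, -3.3]
grip_width: 0.0343
t: 25.93
tcp_pos: [0.6038, 0.0813, 0.1859]
tool_rot: [[-0.999, 0.046, 0.008], [0.046, 0.999, 0.001], [-0.008, 0.002, -1.0]]
ft_force: [-0.8, -0.8, -1.7]
grip_width: 0.0348
```

Tilt test of D.

```bash
python3 -m creep '[[[0,0,0],[0.005,0.1,0],0],[[0,0,0],[0.005,0.1,0],0],[[0,0,0],[0.005,0.1,0],0],[[0,0,0],[0.005,0.1,0],0],[[0,0,0],[0.005,0.1,0],0]]'
python3 -m creep '[[[0,0,0],[0,0,0],0],[[0,0,0],[0,0,0],0],[[0,0,0],[0,0,0],0],[[0,0,0],[0,0,0],0],[[0,0,0],[0,0,0],0]]' >/dev/null
python3 -m creep '[[[0,0,0],[-0.005,-0.1,0],0],[[0,0,0],[-0.005,-0.1,0],0],[[0,0,0],[-0.005,-0.1,0],0],[[0,0,0],[-0.005,-0.1,0],0],[[0,0,0],[-0.005,-0.1,0],0]]' >/dev/null
python3 -m creep '[[[0,0,0],[0,0,0],0],[[0,0,0],[0,0,0],0],[[0,0,0],[0,0,0],0]]' >/dev/null
python3 m.py
python3 -m creep '[[[0,0,0],[-0.005,-0.1,0],0],[[0,0,0],[-0.005,-0.1,0],0],[[0,0,0],[-0.005,-0.1,0],0],[[0,0,0],[-0.005,-0.1,0],0],[[0,0,0],[-0.005,-0.1,0],0]]'
python3 -m creep '[[[0,0,0],[0,0,0],0],[[0,0,0],[0,0,0],0],[[0,0,0],[0,0,0],0],[[0,0,0],[0,0,0],0],[[0,0,0],[0,0,0],0]]' >/dev/null
python3 -m creep '[[[0,0,0],[0.005,0.1,0],0],[[0,0,0],[0.005,0.1,0],0],[[0,0,0],[0.005,0.1,0],0],[[0,0,0],[0.005,0.1,0],0],[[0,0,0],[0.005,0.1,0],0]]' >/dev/null
python3 -m creep '[[[0,0,0],[0,0,0],0],[[0,0,0],[0,0,0],0],[[0,0,0],[0,0,0],0]]' >/dev/null
python3 m.py
```

```text
t: 26.35
tcp_pos: [0.6051, 0.0809, 0.1788]
tool_rot: [[-0.882, 0.047, -0.468], [0.041, 0.999, 0.024], [0.469, 0.002, -0.883]]
ft_force: [1.8, 0.0, -3.3]
grip_width: 0.0349
M along jaw 0.0247 +- 0.0366 Mlong 0.0113 F [ 0.24  0.07 -3.48] w 0.0343 tcp [0.6061 0.081  0.1782] z [ 0.001 -0.    -1.   ] y [ 0.047  0.999 -0.   ] t 27.6833
t: 28.1
tcp_pos: [0.6057, 0.0811, 0.1789]
tool_rot: [[-0.874, 0.047, 0.484], [0.041, 0.999, -0.024], [-0.485, -0.002, -0.874]]
ft_force: [4.0, -0.1, -2.3]
grip_width: 0.0348
M along jaw 0.0224 +- 0.0154 Mlong -0.0274 F [-0.11  0.39 -3.05] w 0.0348 tcp [0.6046 0.0811 0.1805] z [ 0.005  0.    -1.   ] y [0.046 0.999 0.   ] t 29.4333
```

D's level readings agree, but its tilted forces looked odd, so I'll retest with a steeper tilt and also read while tilted.

```bash
sed -i 's/range(5)/range(8)/' m.py
python3 -m creep '[[[0,0,0],[0.005,0.12,0],0],[[0,0,0],[0.005,0.12,0],0],[[0,0,0],[0.005,0.12,0],0],[[0,0,0],[0.005,0.12,0],0],[[0,0,0],[0.005,0.12,0],0]]'
python3 -m creep '[[[0,0,0],[0.003,0.06,0],0],[[0,0,0],[0,0,0],0],[[0,0,0],[0,0,0],0],[[0,0,0],[0,0,0],0],[[0,0,0],[0,0,0],0]]' >/dev/null
python3 m.py
python3 -m creep '[[[0,0,0],[-0.003,-0.06,0],0],[[0,0,0],[-0.005,-0.12,0],0],[[0,0,0],[-0.005,-0.12,0],0],[[0,0,0],[-0.005,-0.12,0],0],[[0,0,0],[-0.005,-0.12,0],0]]' >/dev/null
python3 -m creep '[[[0,0,0],[-0.005,-0.12,0],0],[[0,0,0],[0,0,0],0],[[0,0,0],[0,0,0],0],[[0,0,0],[0,0,0],0]]' >/dev/null
python3 m.py
python3 -m creep '[[[0,0,0],[-0.005,-0.12,0],0],[[0,0,0],[-0.005,-0.12,0],0],[[0,0,0],[-0.005,-0.12,0],0],[[0,0,0],[-0.005,-0.12,0],0],[[0,0,0],[-0.005,-0.12,0],0]]'
python3 -m creep '[[[0,0,0],[-0.003,-0.06,0],0],[[0,0,0],[0,0,0],0],[[0,0,0],[0,0,0],0],[[0,0,0],[0,0,0],0],[[0,0,0],[0,0,0],0]]' >/dev/null
python3 m.py
python3 -m creep '[[[0,0,0],[0.003,0.06,0],0],[[0,0,0],[0.005,0.12,0],0],[[0,0,0],[0.005,0.12,0],0],[[0,0,0],[0.005,0.12,0],0],[[0,0,0],[0.005,0.12,0],0]]' >/dev/null
python3 -m creep '[[[0,0,0],[0.005,0.12,0],0],[[0,0,0],[0,0,0],0],[[0,0,0],[0,0,0],0],[[0,0,0],[0,0,0],0]]' >/dev/null
python3 m.py
```

```text
t: 29.85
tcp_pos: [0.6066, 0.0812, 0.1805]
tool_rot: [[-0.875, 0.045, -0.483], [0.041, 0.999, 0.02], [0.483, -0.003, -0.875]]
ft_force: [-0.5, 0.1, -3.1]
grip_width: 0.035
M along jaw -0.7739 +- 0.0371 Mlong -0.0092 F [-0.02 -0.12 -3.27] w 0.0345 tcp [0.6024 0.081  0.1763] z [-0.528  0.022 -0.849] y [ 0.046  0.999 -0.002] t 30.6667
M along jaw 0.0713 +- 0.0264 Mlong -0.0184 F [-0.07  0.3  -3.17] w 0.0347 tcp [0.604  0.081  0.1756] z [ 0.035 -0.002 -0.999] y [ 0.046  0.999 -0.001] t 31.8167
t: 32.23
tcp_pos: [0.6035, 0.081, 0.1771]
tool_rot: [[-0.8, 0.046, 0.599], [0.038, 0.999, -0.025], [-0.599, 0.003, -0.8]]
ft_force: [-0.6, 0.3, -2.3]
grip_width: 0.0349
M along jaw 0.9368 +- 0.0319 Mlong -0.0081 F [ 0.16  0.04 -2.88] w 0.0346 tcp [0.6035 0.081  0.1762] z [ 0.641 -0.028 -0.767] y [0.045 0.999 0.002] t 33.05
M along jaw 0.0400 +- 0.0216 Mlong 0.0109 F [-0.04  0.21 -2.98] w 0.0345 tcp [0.603  0.0811 0.1776] z [ 0.039 -0.002 -0.999] y [ 0.046  0.999 -0.   ] t 34.2
```

D's readings stay far from a 0.09 shift after allowing for the leftover 2° tilt, so it is fixed. I'll level the tool and place D in the carton.

```bash
python3 -m creep '[[[-3,0,0.5],[0,0.039,-0.02],0],[[-3,0,0.5],[0,0,0],0],[[-3,1,0],[0,0,0],0],[[-1.25,4,0],[0,0,0],0],[[0,4,0],[0,0,0],0]]' >/dev/null
python3 -m creep '[[[0,4,0],[0,0,0],0],[[0,3,0],[0,0,0],0],[[0,1.5,0],[0,0,0],0],[[0,0,0],[0,0,0],0],[[0,0,0],[0,0,0],0]]'
python3 m.py
```

```text
t: 35.03
tcp_pos: [0.5007, 0.2561, 0.1863]
tool_rot: [[-0.998, 0.064, -0.003], [0.064, 0.998, -0.003], [0.003, -0.003, -1.0]]
ft_force: [-0.3, 0.6, -2.9]
grip_width: 0.0345
M along jaw -0.0301 +- 0.0240 Mlong 0.0098 F [ 0.13 -0.13 -3.23] w 0.0349 tcp [0.5012 0.2551 0.1865] z [-0.003 -0.002 -1.   ] y [ 0.067  0.998 -0.003] t 35.4333
```

```bash
cat > q.py <<'E'
import sys,json,numpy as np
from cell import env
s=env.read_state(); T=s['tool_rot']; open(sys.argv[1],'a').write(json.dumps([s['moment']@T[:,1],T[0,2],s['ft_force'][2]])+"\n")
E
cat > s.py <<'E'
import sys,json,numpy as np
for f in sys.argv[1:]:
    a=np.array([json.loads(l) for l in open(f)]); v=a[:,0]-1.46*a[:,1]; print(f,'corrected M %.4f se %.4f n %d zx %.4f Fz %.2f'%(v.mean(),v.std()/len(v)**.5,len(v),a[:,1].mean(),a[:,2].mean()))
E
python3 -m creep '[[[0,-4,0],[0,0,0],0],[[0,-4,0],[0,0,0],0],[[0,-4,0],[0,0,0],0],[[0,-4,0],[0,0,0],0],[[0,-2,0],[0,0,0],0]]'
python3 -m creep '[[[0,0,0],[0.008,0.115,0],0],[[0,0,0],[0.008,0.115,0],0],[[0,0,0],[0.008,0.115,0],0],[[0,0,0],[0.008,0.115,0],0],[[0,0,0],[0,0,0],0]]'
python3 -m creep '[[[0,0,0],[0,0,0],0],[[0,0,0],[0,0,0],0],[[0,0,0],[0,0,0],0],[[0,0,0],[0,0,0],0],[[0,0,0],[0,0,0],0]]' >/dev/null
python3 -m creep '[[[0,0,0],[-0.008,-0.115,0],0],[[0,0,0],[-0.008,-0.115,0],0],[[0,0,0],[-0.008,-0.115,0],0],[[0,0,0],[-0.008,-0.115,0],0],[[0,0,0],[0,0,0],0]]' >/dev/null
for i in $(seq 16); do python3 -m creep '[[[0,0,0],[0,0,0],0]]' >/dev/null; python3 q.py Dp; done
python3 -m creep '[[[0,0,0],[-0.008,-0.115,0],0],[[0,0,0],[-0.008,-0.115,0],0],[[0,0,0],[-0.008,-0.115,0],0],[[0,0,0],[-0.008,-0.115,0],0],[[0,0,0],[0,0,0],0]]'
python3 -m creep '[[[0,0,0],[0,0,0],0],[[0,0,0],[0,0,0],0],[[0,0,0],[0,0,0],0],[[0,0,0],[0,0,0],0],[[0,0,0],[0,0,0],0]]' >/dev/null
python3 -m creep '[[[0,0,0],[0.008,0.115,0],0],[[0,0,0],[0.008,0.115,0],0],[[0,0,0],[0.008,0.115,0],0],[[0,0,0],[0.008,0.115,0],0],[[0,0,0],[0,0,0],0]]' >/dev/null
for i in $(seq 16); do python3 -m creep '[[[0,0,0],[0,0,0],0]]' >/dev/null; python3 q.py Dm; done
python3 s.py Dp Dm
```

```text
t: 35.85
tcp_pos: [0.5005, 0.0721, 0.1866]
tool_rot: [[-0.998, 0.068, -0.003], [0.068, 0.998, -0.003], [0.002, -0.004, -1.0]]
ft_force: [1.0, 0.6, -2.2]
grip_width: 0.0349
t: 36.27
tcp_pos: [0.5024, 0.0751, 0.1776]
tool_rot: [[-0.883, 0.066, -0.464], [0.06, 0.998, 0.028], [0.465, -0.003, -0.885]]
ft_force: [2.7, 0.1, -8.6]
grip_width: 0.0347
t: 38.85
tcp_pos: [0.4962, 0.0752, 0.1826]
tool_rot: [[-0.894, 0.067, 0.442], [0.058, 0.998, -0.034], [-0.444, -0.005, -0.896]]
ft_force: [-0.9, 0.6, -5.0]
grip_width: 0.0346
Dp corrected M 0.0271 se 0.0079 n 16 zx -0.0031 Fz -3.21
Dm corrected M 0.0004 se 0.0089 n 16 zx -0.0020 Fz -2.94
```

D's shift is 0.027 ± 0.012, nowhere near 0.09, so it is fixed. Placing it at the near end of the carton.

```bash
python3 -m creep '[[[0,4,0],[0,0,0],0],[[0,4,0],[0,0,0],0],[[0,4,0],[0,0,0],0],[[0,4,0],[0,0,0],0],[[0,2,0],[0,0,0],0]]' >/dev/null
python3 -m creep '[[[0,0,0],[0,0,0],0],[[0,0,0],[0,0,0],0],[[0,0,0],[0,0,0],0],[[0,0,0],[0,0,0],0],[[0,0,0],[0,0,0],0]]'
```

```text
t: 41.85
tcp_pos: [0.5012, 0.2548, 0.1865]
tool_rot: [[-0.998, 0.067, -0.003], [0.067, 0.998, -0.002], [0.003, -0.003, -1.0]]
ft_force: [-0.6, -0.9, -3.3]
grip_width: 0.0347
```

```bash
python3 -m creep '[[[0,0,-4],[0,0,0],0],[[0,0,-4],[0,0,0],0],[[0,0,-4],[0,0,0],0],[[0,0,-3],[0,0,0],0],[[0,0,-1.3],[0,0,0],0]]'
python3 -m creep '[[[0,0,-0.5],[0,0,0],0],[[0,0,-0.4],[0,0,0],0],[[0,0,0],[0,0,0],0],[[0,0,0],[0,0,0],54],[[0,0,0],[0,0,0],54]]'
python3 -m creep '[[[0,0,0],[0,0,0],54],[[0,0,2],[0,0,0],54],[[0,0,4],[0,0,0],54],[[0,0,4],[0,0,0],60],[[0,0,4],[0,0,0],70]]'
python3 -m creep '[[[0,0,4],[0,0,0],70],[[0,-3.8,2],[0,0,0],70],[[0,-3.8,0],[0,0,0],70],[[0,-3.8,0],[0,0,0.084],70],[[1.4,-3.8,0],[0,0,0.084],70]]' >/dev/null
python3 -m creep '[[[3,-3.8,0],[0,0,0.084],70],[[3.5,-3.8,0],[0,0,0.084],70],[[3.5,-3.8,0],[0,0,0.084],70],[[3,-3.8,0],[0,0,0],70],[[0,-3.8,0],[0,0,0],70]]' >/dev/null
python3 -m creep '[[[0,-2.1,0],[0,0,0],70],[[0,0,0],[0,0,0],70],[[0,0,0],[0,0,0],70]]'
python3 - <<'E'
from h import *
for n in("scene","side"):
    p,d=camera(n); cv2.imwrite(f"pics/{n}5.png",p[:,:,::-1])
    for o in housings(n,p,d,zr=(.025,.05),box=(.2,.76,-.6,.48)):
        if o[2]: print(n,o)
s=env.read_state();print(s['tcp_pos'],s['joint_pos'].round(1))
E
```

```text
t: 42.27
tcp_pos: [0.4989, 0.2538, 0.0188]
tool_rot: [[-0.998, 0.067, -0.008], [0.067, 0.998, -0.005], [0.008, -0.006, -1.0]]
ft_force: [-0.6, -1.3, -3.2]
grip_width: 0.0348
t: 42.68
tcp_pos: [0.5024, 0.2565, 0.0166]
tool_rot: [[-0.998, 0.066, 0.0], [0.066, 0.998, -0.001], [-0.001, -0.001, -1.0]]
ft_force: [0.7, -0.3, -0.4]
grip_width: 0.0459
t: 43.1
tcp_pos: [0.5008, 0.2557, 0.1567]
tool_rot: [[-0.998, 0.066, -0.002], [0.066, 0.998, -0.002], [0.002, -0.002, -1.0]]
ft_force: [1.2, 0.2, 0.1]
grip_width: 0.0595
t: 44.18
tcp_pos: [0.6232, -0.0819, 0.2142]
tool_rot: [[-0.939, -0.345, -0.001], [-0.345, 0.939, -0.003], [0.002, -0.003, -1.0]]
ft_force: [-0.4, 1.6, 0.3]
grip_width: 0.0599
scene (array([231., 234.]), np.int32(261), 233, ((645.3283081054688, -107.03972625732422), (66.77259063720703, 36.146507263183594), 16.24956703186035), np.float64(0.042))
scene (array([468., 305.]), np.int32(105), 121, ((497.4134826660156, 403.82501220703125), (45.55011749267578, 18.03679084777832), 23.79827308654785), np.float64(0.047))
side (array([313., 150.]), np.int32(51), 1, ((703.7435913085938, -235.7785186767578), (21.732070922851562, 34.593143463134766), 0.19958510994911194), np.float64(0.043))
side (array([316., 183.]), np.int32(253), 207, ((644.7033081054688, -108.87522888183594), (60.609283447265625, 42.16566848754883), 14.871023178100586), np.float64(0.043))
side (array([313., 304.]), np.int32(490), 600, ((504.470947265625, 255.3344268798828), (36.053104400634766, 61.921661376953125), 84.51235961914062), np.float64(0.048))
side (array([299., 329.]), np.int32(550), 903, ((506.5327453613281, 320.8000183105469), (37.887359619140625, 61.52353286743164), 85.5006332397461), np.float64(0.048))
side (array([282., 357.]), np.int32(622), 793, ((509.6944274902344, 386.99456787109375), (36.8341064453125, 61.783267974853516), 87.87120056152344), np.float64(0.047))
[ 0.62316054 -0.08008826  0.21434987] [ -7.2  15.8  20.6  94.8  -0.2 -27.5]
```

View pics/side5.png

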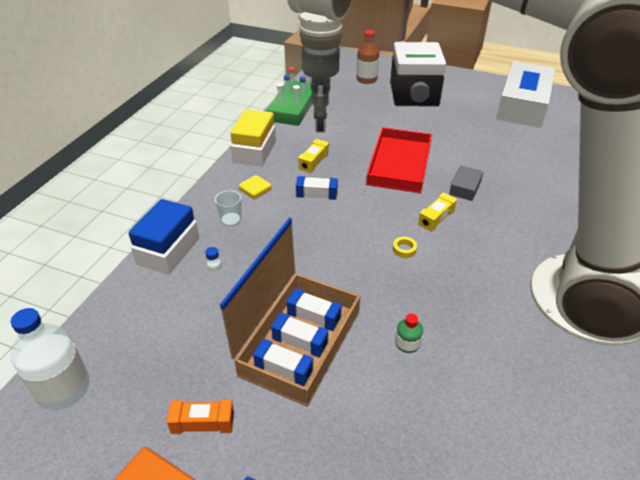

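Three housings lie in the carton at (313,308), (300,333) and (283,361), and B is at (317,187). Now I'll grasp and test B.

```bash
python3 -m creep '[[[2.2,-2.8,-1],[0,0,-0.035],70],[[0,0,-4],[0,0,0],70],[[0,0,-4],[0,0,0],70],[[0,0,-4],[0,0,0],70],[[0,0,-4],[0,0,0],70]]'
python3 -m creep '[[[0,0,-2.4],[0,0,0],70],[[0,0,-1.4],[0,0,0],70],[[0,0,0],[0,0,0],0],[[0,0,0],[0,0,0],0],[[0,0,0],[0,0,0],0]]' 80
python3 -m creep '[[[0,0,0],[0,0,0],0],[[0,0,0],[0,0,0],0],[[0,0,1],[0,0,0],0],[[0,0,2],[0,0,0],0],[[0,0,3],[0,0,0],0]]'
python3 -m creep '[[[-2,0,3],[0,0,0],0],[[-3,0,3],[0,0,0],0],[[-3,0,3],[0,0,0],0],[[-2,0,2],[0,0,0],0],[[0,0,0],[0,0,0],0]]'
python3 -m creep '[[[0,0,0],[-0.036,0.11,0],0],[[0,0,0],[-0.036,0.11,0],0],[[0,0,0],[-0.036,0.11,0],0],[[0,0,0],[-0.036,0.11,0],0],[[0,0,0],[0,0,0],0]]'
python3 -m creep '[[[0,0,0],[0,0,0],0],[[0,0,0],[0,0,0],0],[[0,0,0],[0,0,0],0],[[0,0,0],[0,0,0],0],[[0,0,0],[0,0,0],0]]' >/dev/null
python3 -m creep '[[[0,0,0],[0.036,-0.11,0],0],[[0,0,0],[0.036,-0.11,0],0],[[0,0,0],[0.036,-0.11,0],0],[[0,0,0],[0.036,-0.11,0],0],[[0,0,0],[0,0,0],0]]' >/dev/null
for i in $(seq 12); do python3 -m creep '[[[0,0,0],[0,0,0],0]]' >/dev/null; python3 q.py Bp; done
python3 -m creep '[[[0,0,0],[0.036,-0.11,0],0],[[0,0,0],[0.036,-0.11,0],0],[[0,0,0],[0.036,-0.11,0],0],[[0,0,0],[0.036,-0.11,0],0],[[0,0,0],[0,0,0],0]]'
python3 -m creep '[[[0,0,0],[0,0,0],0],[[0,0,0],[0,0,0],0],[[0,0,0],[0,0,0],0],[[0,0,0],[0,0,0],0],[[0,0,0],[0,0,0],0]]' >/dev/null
python3 -m creep '[[[0,0,0],[-0.036,0.11,0],0],[[0,0,0],[-0.036,0.11,0],0],[[0,0,0],[-0.036,0.11,0],0],[[0,0,0],[-0.036,0.11,0],0],[[0,0,0],[0,0,0],0]]' >/dev/null
for i in $(seq 12); do python3 -m creep '[[[0,0,0],[0,0,0],0]]' >/dev/null; python3 q.py Bm; done
python3 s.py Bp Bm; python3 m.py
```

```text
t: 44.7
tcp_pos: [0.6452, -0.1072, 0.0426]
tool_rot: [[-0.949, -0.315, -0.0], [-0.315, 0.949, -0.003], [0.001, -0.003, -1.0]]
ft_force: [0.2, -0.3, 0.5]
grip_width: 0.0597
t: 45.12
tcp_pos: [0.6459, -0.108, 0.0074]
tool_rot: [[-0.949, -0.315, 0.0], [-0.315, 0.949, -0.004], [0.001, -0.003, -1.0]]
ft_force: [0.1, -1.1, -2.9]
grip_width: 0.035
t: 45.53
tcp_pos: [0.6436, -0.1086, 0.0647]
tool_rot: [[-0.95, -0.314, -0.006], [-0.314, 0.95, -0.003], [0.006, -0.001, -1.0]]
ft_force: [0.5, 0.7, -2.8]
grip_width: 0.0351
t: 45.95
tcp_pos: [0.5449, -0.1092, 0.182]
tool_rot: [[-0.95, -0.313, 0.006], [-0.313, 0.95, -0.005], [-0.004, -0.007, -1.0]]
ft_force: [0.5, 0.2, -2.2]
grip_width: 0.0349
t: 46.37
tcp_pos: [0.5477, -0.1078, 0.1656]
tool_rot: [[-0.839, -0.316, -0.443], [-0.282, 0.949, -0.143], [0.465, 0.005, -0.885]]
ft_force: [2.5, -0.5, -9.2]
grip_width: 0.0351
t: 48.62
tcp_pos: [0.5417, -0.1083, 0.1706]
tool_rot: [[-0.851, -0.311, 0.423], [-0.279, 0.95, 0.138], [-0.445, -0.0, -0.896]]
ft_force: [-1.3, -0.1, -3.5]
grip_width: 0.0352
Bp corrected M -0.0072 se 0.0110 n 12 zx -0.0020 Fz -3.16
Bm corrected M 0.0194 se 0.0094 n 12 zx -0.0007 Fz -2.84
M along jaw -0.0041 +- 0.0181 Mlong -0.0145 F [ 0.23  0.27 -3.23] w 0.0347 tcp [ 0.5462 -0.1088  0.1746] z [-0.002 -0.003 -1.   ] y [-0.314  0.95  -0.003] t 50.85
```

All four read as fixed, which is suspicious. The housing might be pivoting between the pads, so I'll tilt B and check in pictures whether it really tilts with the tool.

```bash
python3 -m creep '[[[0,0,0],[-0.036,0.11,0],0],[[0,0,0],[-0.036,0.11,0],0],[[0,0,0],[-0.036,0.11,0],0],[[0,0,0],[-0.036,0.11,0],0],[[0,0,0],[0,0,0],0]]' >/dev/null
python3 -m creep '[[[0,0,0],[0,0,0],0],[[0,0,0],[0,0,0],0],[[0,0,0],[0,0,0],0],[[0,0,0],[0,0,0],0],[[0,0,0],[0,0,0],0]]'
python3 - <<'E'
from h import *
I=[]
for n in("scene","side"):
    p,d=camera(n); X=pts(n,d);h=hsv(p);x,y,z=X[...,0],X[...,1],X[...,2]
    m=(d>0)&(z>.08)&(z<.3)&(np.hypot(x-.545,y+.108)<.09)&(h[...,0]>105)&(h[...,0]<128)&(h[...,1]>130)
    k,l,st,c=cv2.connectedComponentsWithStats(m.astype(np.uint8))
    for i in range(1,k):
        if st[i,4]>20: print(n,c[i].round(),st[i,4],X[l==i].mean(0).round(3),X[l==i].min(0).round(3),X[l==i].max(0).round(3))
    u,v=[int(a) for a in (np.argwhere(m).mean(0)[::-1] if m.any() else (320,240))]
    I.append(cv2.resize(p[max(0,v-60):max(0,v-60)+120,max(0,u-65):max(0,u-65)+130,::-1],(390,360)))
cv2.imwrite("pics/tilt.png",np.hstack(I))
E
```

```text
t: 51.68
tcp_pos: [0.5457, -0.1091, 0.1775]
tool_rot: [[-0.851, -0.314, -0.421], [-0.28, 0.949, -0.142], [0.444, -0.003, -0.896]]
ft_force: [0.7, 0.6, -3.5]
grip_width: 0.035
scene [252. 171.] 244 [ 0.592 -0.087  0.179] [ 0.574 -0.109  0.154] [ 0.606 -0.071  0.195]
side [372. 129.] 214 [ 0.514 -0.107  0.216] [ 0.498 -0.132  0.191] [ 0.535 -0.094  0.231]
side [337. 142.] 175 [ 0.584 -0.084  0.181] [ 0.565 -0.113  0.156] [ 0.604 -0.042  0.239]
```

View pics/tilt.png

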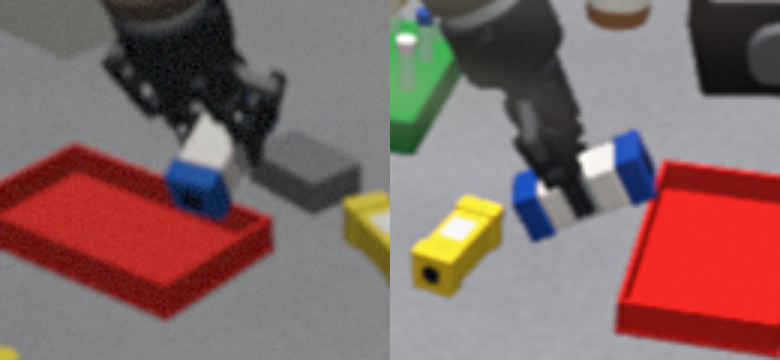

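The housing does tilt with the tool: the caps differ by about 35 mm in height over 70 mm. I'll cross-check B with the wrist joint torques as well as the moment, since the joint that pitches the tool carries the same load.

```bash
cat > q.py <<'E'
import sys,json,numpy as np
from cell import env
s=env.read_state(); T=s['tool_rot']; open(sys.argv[1],'a').write(json.dumps([s['moment']@T[:,1],T[0,2],s['ft_force'][2]]+list(s['effort'][1:])+list(s['moment'])+list(s['tcp_pos']))+"\n")
E
cat > s.py <<'E'
import sys,json,numpy as np
for f in sys.argv[1:]:
    a=np.array([json.loads(l) for l in open(f)]); v=a[:,0]-1.46*a[:,1]
    print(f,'M %.4f se %.4f n %d zx %.4f Fz %.2f'%(v.mean(),v.std()/len(v)**.5,len(v),a[:,1].mean(),a[:,2].mean()),'eff2-6',a[:,3:8].mean(0).round(3),'sd',a[:,3:8].std(0).round(3),'tcp',a[:,-3:].mean(0).round(4))
E
rm -f B*; python3 -m creep '[[[0,0,0],[0.036,-0.11,0],0],[[0,0,0],[0.036,-0.11,0],0],[[0,0,0],[0.036,-0.11,0],0],[[0,0,0],[0.036,-0.11,0],0],[[0,0,0],[0,0,0],0]]' >/dev/null
python3 -m creep '[[[0,0,0],[0,0,0],0],[[0,0,0],[0,0,0],0],[[0,0,0],[0,0,0],0]]' >/dev/null
for i in $(seq 12); do python3 -m creep '[[[0,0,0],[0,0,0],0]]' >/dev/null; python3 q.py Bp; done
python3 -m creep '[[[0,0,0],[0.036,-0.11,0],0],[[0,0,0],[0.036,-0.11,0],0],[[0,0,0],[0.036,-0.11,0],0],[[0,0,0],[0.036,-0.11,0],0],[[0,0,0],[0,0,0],0]]' >/dev/null
python3 -m creep '[[[0,0,0],[0,0,0],0],[[0,0,0],[0,0,0],0],[[0,0,0],[0,0,0],0],[[0,0,0],[0,0,0],0],[[0,0,0],[0,0,0],0]]' >/dev/null
python3 -m creep '[[[0,0,0],[0,0,0],0],[[0,0,0],[0,0,0],0],[[0,0,0],[0,0,0],0],[[0,0,0],[0,0,0],0],[[0,0,0],[0,0,0],0]]'
python3 -m creep '[[[0,0,0],[-0.036,0.11,0],0],[[0,0,0],[-0.036,0.11,0],0],[[0,0,0],[-0.036,0.11,0],0],[[0,0,0],[-0.036,0.11,0],0],[[0,0,0],[0,0,0],0]]' >/dev/null
python3 -m creep '[[[0,0,0],[0,0,0],0],[[0,0,0],[0,0,0],0],[[0,0,0],[0,0,0],0]]' >/dev/null
for i in $(seq 12); do python3 -m creep '[[[0,0,0],[0,0,0],0]]' >/dev/null; python3 q.py Bm; done
python3 s.py Bp Bm
```

```text
t: 54.7
tcp_pos: [0.5461, -0.1088, 0.1747]
tool_rot: [[-0.851, -0.312, 0.423], [-0.281, 0.95, 0.136], [-0.444, -0.004, -0.896]]
ft_force: [-0.5, 0.4, -2.9]
grip_width: 0.0349
Bp M 0.0002 se 0.0091 n 12 zx -0.0024 Fz -3.03 eff2-6 [-5.4589e+01  4.8633e+01  3.6000e-02 -1.9000e-02  1.0000e-03] sd [0.459 0.064 0.034 0.006 0.002] tcp [ 0.5464 -0.1087  0.1744]
Bm M 0.0042 se 0.0091 n 12 zx -0.0008 Fz -3.07 eff2-6 [-5.4345e+01  4.8556e+01 -7.0000e-03 -1.1000e-02 -1.0000e-03] sd [0.53  0.076 0.044 0.008 0.002] tcp [ 0.546  -0.1089  0.1751]
```

B's joint torque shifted by 0.043 ± 0.016, but its moment by only −0.004 ± 0.013. A core could be sliding slowly, so I'll repeat with a steeper tilt held for about 2.5 s.

```bash
python3 -m creep '[[[0,0,0],[-0.036,0.11,0],0],[[0,0,0],[-0.036,0.11,0],0],[[0,0,0],[-0.036,0.11,0],0],[[0,0,0],[-0.036,0.11,0],0],[[0,0,0],[-0.036,0.11,0],0]]'
for i in 1 2 3 4 5 6; do python3 -m creep '[[[0,0,0],[0,0,0],0],[[0,0,0],[0,0,0],0],[[0,0,0],[0,0,0],0],[[0,0,0],[0,0,0],0],[[0,0,0],[0,0,0],0]]' >/dev/null; python3 q.py Bt1; done; cat Bt1 | cut -c1-60
python3 -m creep '[[[0,0,0],[0.036,-0.11,0],0],[[0,0,0],[0.036,-0.11,0],0],[[0,0,0],[0.036,-0.11,0],0],[[0,0,0],[0.036,-0.11,0],0],[[0,0,0],[0.036,-0.11,0],0]]' >/dev/null
python3 -m creep '[[[0,0,0],[0,0,0],0],[[0,0,0],[0,0,0],0],[[0,0,0],[0,0,0],0]]' >/dev/null
for i in $(seq 16); do python3 -m creep '[[[0,0,0],[0,0,0],0]]' >/dev/null; python3 q.py BLp; done
python3 -m creep '[[[0,0,0],[0.036,-0.11,0],0],[[0,0,0],[0.036,-0.11,0],0],[[0,0,0],[0.036,-0.11,0],0],[[0,0,0],[0.036,-0.11,0],0],[[0,0,0],[0.036,-0.11,0],0]]'
for i in 1 2 3 4 5 6; do python3 -m creep '[[[0,0,0],[0,0,0],0],[[0,0,0],[0,0,0],0],[[0,0,0],[0,0,0],0],[[0,0,0],[0,0,0],0],[[0,0,0],[0,0,0],0]]' >/dev/null; python3 q.py Bt2; done; cat Bt2 | cut -c1-60
python3 -m creep '[[[0,0,0],[-0.036,0.11,0],0],[[0,0,0],[-0.036,0.11,0],0],[[0,0,0],[-0.036,0.11,0],0],[[0,0,0],[-0.036,0.11,0],0],[[0,0,0],[-0.036,0.11,0],0]]' >/dev/null
python3 -m creep '[[[0,0,0],[0,0,0],0],[[0,0,0],[0,0,0],0],[[0,0,0],[0,0,0],0]]'
for i in $(seq 16); do python3 -m creep '[[[0,0,0],[0,0,0],0]]' >/dev/null; python3 q.py BLm; done
python3 s.py BLp BLm
```

```text
t: 56.78
tcp_pos: [0.5467, -0.1087, 0.1755]
tool_rot: [[-0.792, -0.315, -0.523], [-0.262, 0.949, -0.175], [0.552, -0.002, -0.834]]
ft_force: [0.6, 0.6, -3.1]
grip_width: 0.0348
[-0.8129515979372139, -0.515125216436172, -2.571533492013424
[-0.8385617749325882, -0.5207311344965669, -2.61622791400355
[-0.8293342018068481, -0.5214082013710026, -3.33487201360969
[-0.8039520352776225, -0.52120093300654, -3.078300718375201,
[-0.8668556953553223, -0.5211763326963708, -3.04447788309572
[-0.8091210409870262, -0.5212006835286906, -2.95967413838226
t: 61.7
tcp_pos: [0.5461, -0.1088, 0.1755]
tool_rot: [[-0.793, -0.313, 0.524], [-0.264, 0.95, 0.168], [-0.55, -0.005, -0.835]]
ft_force: [0.4, 0.3, -3.3]
grip_width: 0.0351
[0.8482346364813396, 0.5181790406955287, -3.037278627348076,
[0.855026459519993, 0.5181305526769949, -2.6682469789898535,
[0.7859241259203812, 0.5184727789930453, -3.3149000207840267
[0.8321785346745583, 0.518414382322832, -2.9424971122452233,
[0.826412650262819, 0.5183819351600922, -2.5833898311274224,
[0.8824339408966109, 0.5184869904185488, -3.5424819408836346
t: 64.87
tcp_pos: [0.5463, -0.1086, 0.1744]
tool_rot: [[-0.949, -0.314, -0.0], [-0.314, 0.949, -0.002], [0.001, -0.002, -1.0]]
ft_force: [-0.0, -0.4, -2.9]
grip_width: 0.0348
BLp M -0.0036 se 0.0077 n 16 zx -0.0024 Fz -3.02 eff2-6 [-5.4658e+01  4.8593e+01  4.2000e-02 -2.0000e-02  1.0000e-03] sd [0.601 0.121 0.047 0.008 0.002] tcp [ 0.5464 -0.1087  0.1745]
BLm M -0.0069 se 0.0079 n 16 zx -0.0008 Fz -2.85 eff2-6 [-5.4190e+01  4.8552e+01 -1.2000e-02 -1.0000e-02 -1.0000e-03] sd [0.807 0.076 0.055 0.01  0.002] tcp [ 0.546  -0.1089  0.175 ]
```

B still shows no shift (0.003 ± 0.011). The joint-torque change looks like friction hysteresis: it repeats exactly and comes with a small pose offset. Before trusting four fixed readings I'll check the sensor by setting B down, regripping 20 mm off centre, and looking for about −0.06 N m.

```bash
python3 -m creep '[[[0,0,-4],[0,0,0],0],[[0,0,-4],[0,0,0],0],[[0,0,-4],[0,0,0],0],[[0,0,-3],[0,0,0],0],[[0,0,-1.1],[0,0,0],0]]' >/dev/null
python3 -m creep '[[[0,0,-0.5],[0,0,0],0],[[0,0,-0.1],[0,0,0],0],[[0,0,0],[0,0,0],0],[[0,0,0],[0,0,0],54],[[0,0,0],[0,0,0],54]]'
python3 -m creep '[[[0,0,0],[0,0,0],54],[[1,0.33,0],[0,0,0],54],[[0.9,0.3,0],[0,0,0],54],[[0,0,0],[0,0,0],54],[[0,0,0],[0,0,0],0]]' >/dev/null
python3 -m creep '[[[0,0,0],[0,0,0],0],[[0,0,0],[0,0,0],0],[[0,0,0],[0,0,0],0],[[0,0,0],[0,0,0],0],[[0,0,1],[0,0,0],0]]'
python3 -m creep '[[[0,0,2],[0,0,0],0],[[0,0,2],[0,0,0],0],[[0,0,2],[0,0,0],0],[[0,0,1],[0,0,0],0],[[0,0,0],[0,0,0],0]]' >/dev/null
python3 -m creep '[[[0,0,0],[0,0,0],0],[[0,0,0],[0,0,0],0],[[0,0,0],[0,0,0],0]]'
for i in $(seq 12); do python3 -m creep '[[[0,0,0],[0,0,0],0]]' >/dev/null; python3 q.py Boff; done
python3 s.py Boff
```

```text
t: 67.03
tcp_pos: [0.5477, -0.1091, 0.01]
tool_rot: [[-0.95, -0.314, 0.002], [-0.314, 0.95, -0.004], [-0.001, -0.004, -1.0]]
ft_force: [-0.6, 0.7, 0.3]
grip_width: 0.0461
t: 67.87
tcp_pos: [0.5634, -0.1023, 0.0157]
tool_rot: [[-0.95, -0.314, -0.006], [-0.314, 0.95, -0.003], [0.007, -0.001, -1.0]]
ft_force: [0.1, -0.2, -3.7]
grip_width: 0.0376
t: 68.53
tcp_pos: [0.5642, -0.1024, 0.086]
tool_rot: [[-0.95, -0.314, -0.004], [-0.314, 0.95, -0.003], [0.005, -0.001, -1.0]]
ft_force: [0.1, 1.2, -3.1]
grip_width: 0.0374
Boff M -0.0688 se 0.0080 n 12 zx -0.0022 Fz -2.99 eff2-6 [-5.7224e+01  4.8219e+01  7.8000e-02 -4.5000e-02 -0.0000e+00] sd [0.068 0.063 0.007 0.001 0.   ] tcp [ 0.565  -0.1025  0.0874]
```

The sensor responds as expected: −0.069 with the grip 20 mm off centre. B's core really is fixed. D's readings kept a suspicious shift of about 0.03 after short holds, which could mean a core that slid only part way. I'll set B down and retest D with long holds.

```bash
python3 -m creep '[[[0,0,-3],[0,0,0],0],[[0,0,-3],[0,0,0],0],[[0,0,-1.2],[0,0,0],0],[[0,0,-0.5],[0,0,0],0],[[0,0,0],[0,0,0],0]]'
python3 -m creep '[[[0,0,0],[0,0,0],60],[[0,0,0],[0,0,0],60],[[0,0,2],[0,0,0],60],[[0,0,4],[0,0,0],60],[[0,0,4],[0,0,0],60]]' >/dev/null
python3 -m creep '[[[0,0,4],[0,0,0],54],[[0,2,4],[0,0,0],54],[[-1,3.8,2],[0,0,-0.077],54],[[-1,3.8,0],[0,0,-0.077],54],[[-1,3.8,0],[0,0,-0.077],54]]' >/dev/null
python3 -m creep '[[[-1,3.8,0],[0,0,-0.077],54],[[-1,3.8,0],[0,0,-0.077],54],[[-1.1,3.8,0],[0,0,0],54],[[0,3.8,0],[0,0,0],54],[[0,3.8,0],[0,0,0],54]]' >/dev/null
python3 -m creep '[[[0,3.4,0],[0,0,0],54],[[0,0,0],[0,0,0],54],[[0,0,0],[0,0,0],54],[[0,0,0],[0,0,0],54],[[0,0,0],[0,0,0],54]]'
```

```text
t: 69.95
tcp_pos: [0.5645, -0.1024, 0.0102]
tool_rot: [[-0.949, -0.314, -0.004], [-0.314, 0.949, -0.003], [0.004, -0.002, -1.0]]
ft_force: [0.2, 0.5, -3.6]
grip_width: 0.0372
t: 71.62
tcp_pos: [0.505, 0.2513, 0.2077]
tool_rot: [[-0.998, 0.067, -0.002], [0.067, 0.998, -0.002], [0.002, -0.002, -1.0]]
ft_force: [-0.1, -0.2, -0.6]
grip_width: 0.0461
```

```bash
python3 -m creep '[[[0,0.4,-4],[0,0,0],54],[[0,0,-4],[0,0,0],54],[[0,0,-4],[0,0,0],54],[[0,0,-4],[0,0,0],54],[[0,0,-2],[0,0,0],54]]'
python3 -m creep '[[[0,0,-1],[0,0,0],54],[[0,0,-0.4],[0,0,0],54],[[0,0,0],[0,0,0],0],[[0,0,0],[0,0,0],0],[[0,0,0],[0,0,0],0]]' 80
python3 -m creep '[[[0,0,1],[0,0,0],0],[[0,0,3],[0,0,0],0],[[0,0,4],[0,0,0],0],[[0,0,4],[0,0,0],0],[[0,0,4],[0,0,0],0]]'
python3 -m creep '[[[0,-4,1],[0,0,0],0],[[0,-4,0],[0,0,0],0],[[0,-4,0],[0,0,0],0],[[0,-4,0],[0,0,0],0],[[0,-2,0],[0,0,0],0]]'
python3 -m creep '[[[0,0,0],[0.008,0.11,0],0],[[0,0,0],[0.008,0.11,0],0],[[0,0,0],[0.008,0.11,0],0],[[0,0,0],[0.008,0.11,0],0],[[0,0,0],[0.008,0.11,0],0]]'
for i in 1 2 3 4 5; do python3 -m creep '[[[0,0,0],[0,0,0],0],[[0,0,0],[0,0,0],0],[[0,0,0],[0,0,0],0],[[0,0,0],[0,0,0],0],[[0,0,0],[0,0,0],0]]' >/dev/null; done
python3 -m creep '[[[0,0,0],[-0.008,-0.11,0],0],[[0,0,0],[-0.008,-0.11,0],0],[[0,0,0],[-0.008,-0.11,0],0],[[0,0,0],[-0.008,-0.11,0],0],[[0,0,0],[-0.008,-0.11,0],0]]' >/dev/null
python3 -m creep '[[[0,0,0],[0,0,0],0],[[0,0,0],[0,0,0],0]]' >/dev/null
for i in $(seq 12); do python3 -m creep '[[[0,0,0],[0,0,0],0]]' >/dev/null; python3 q.py DLp; done
python3 -m creep '[[[0,0,0],[-0.008,-0.11,0],0],[[0,0,0],[-0.008,-0.11,0],0],[[0,0,0],[-0.008,-0.11,0],0],[[0,0,0],[-0.008,-0.11,0],0],[[0,0,0],[-0.008,-0.11,0],0]]'
for i in 1 2 3 4 5; do python3 -m creep '[[[0,0,0],[0,0,0],0],[[0,0,0],[0,0,0],0],[[0,0,0],[0,0,0],0],[[0,0,0],[0,0,0],0],[[0,0,0],[0,0,0],0]]' >/dev/null; done
python3 -m creep '[[[0,0,0],[0.008,0.11,0],0],[[0,0,0],[0.008,0.11,0],0],[[0,0,0],[0.008,0.11,0],0],[[0,0,0],[0.008,0.11,0],0],[[0,0,0],[0.008,0.11,0],0]]' >/dev/null
python3 -m creep '[[[0,0,0],[0,0,0],0],[[0,0,0],[0,0,0],0]]'
for i in $(seq 12); do python3 -m creep '[[[0,0,0],[0,0,0],0]]' >/dev/null; python3 q.py DLm; done
python3 s.py DLp DLm
```

```text
t: 72.03
tcp_pos: [0.503, 0.2537, 0.0224]
tool_rot: [[-0.998, 0.068, -0.007], [0.068, 0.998, -0.005], [0.007, -0.005, -1.0]]
ft_force: [-0.3, -0.5, 0.4]
grip_width: 0.0459
t: 72.45
tcp_pos: [0.5057, 0.2563, 0.0145]
tool_rot: [[-0.998, 0.066, -0.001], [0.066, 0.998, -0.001], [0.001, -0.001, -1.0]]
ft_force: [0.0, -0.8, -3.0]
grip_width: 0.035
t: 72.87
tcp_pos: [0.5043, 0.256, 0.1761]
tool_rot: [[-0.998, 0.066, -0.002], [0.066, 0.998, -0.002], [0.002, -0.002, -1.0]]
ft_force: [1.1, 0.6, -2.5]
grip_width: 0.0347
t: 73.28
tcp_pos: [0.5044, 0.0728, 0.1848]
tool_rot: [[-0.998, 0.067, -0.001], [0.067, 0.998, -0.003], [0.001, -0.003, -1.0]]
ft_force: [1.2, -0.3, -3.0]
grip_width: 0.0349
t: 73.7
tcp_pos: [0.5054, 0.076, 0.185]
tool_rot: [[-0.848, 0.066, -0.526], [0.055, 0.998, 0.037], [0.527, 0.002, -0.85]]
ft_force: [1.9, 1.5, -2.9]
grip_width: 0.0347
t: 77.78
tcp_pos: [0.5047, 0.076, 0.1834]
tool_rot: [[-0.848, 0.069, 0.525], [0.056, 0.998, -0.04], [-0.526, -0.005, -0.85]]
ft_force: [-2.7, -0.1, -3.0]
grip_width: 0.0347
t: 80.45
tcp_pos: [0.5059, 0.0759, 0.1804]
tool_rot: [[-0.998, 0.066, -0.006], [0.067, 0.998, -0.003], [0.006, -0.004, -1.0]]
ft_force: [0.1, 0.0, -2.5]
grip_width: 0.0349
DLp M 0.0125 se 0.0078 n 12 zx -0.0039 Fz -3.21 eff2-6 [-4.7994e+01  4.8494e+01  6.9000e-02 -1.0000e-02  0.0000e+00] sd [0.993 0.354 0.059 0.004 0.003] tcp [0.505  0.0761 0.1826]
DLm M -0.0292 se 0.0107 n 12 zx -0.0011 Fz -2.94 eff2-6 [-4.6681e+01  4.8498e+01  1.2000e-02 -6.0000e-03  0.0000e+00] sd [1.518 0.102 0.074 0.005 0.003] tcp [0.5045 0.0761 0.1834]
```

The arm is still ringing during these samples (joint-torque spread of about 1 N m, against 0.07 when settled). I'll sample D again after full settling, with slower tilts.

```bash
for i in $(seq 16); do python3 -m creep '[[[0,0,0],[0,0,0],0]]' >/dev/null; python3 q.py D2m; done
for i in 1 2; do python3 -m creep '[[[0,0,0],[0.004,0.06,0],0],[[0,0,0],[0.004,0.06,0],0],[[0,0,0],[0.004,0.06,0],0],[[0,0,0],[0.004,0.06,0],0],[[0,0,0],[0.004,0.06,0],0]]'>/dev/null; done
for i in 1 2 3 4; do python3 -m creep '[[[0,0,0],[0,0,0],0],[[0,0,0],[0,0,0],0],[[0,0,0],[0,0,0],0],[[0,0,0],[0,0,0],0],[[0,0,0],[0,0,0],0]]' >/dev/null; python3 q.py D2t; done
for i in 1 2; do python3 -m creep '[[[0,0,0],[-0.004,-0.06,0],0],[[0,0,0],[-0.004,-0.06,0],0],[[0,0,0],[-0.004,-0.06,0],0],[[0,0,0],[-0.004,-0.06,0],0],[[0,0,0],[-0.004,-0.06,0],0]]'>/dev/null; done
for i in 1 2 3; do python3 -m creep '[[[0,0,0],[0,0,0],0],[[0,0,0],[0,0,0],0],[[0,0,0],[0,0,0],0],[[0,0,0],[0,0,0],0],[[0,0,0],[0,0,0],0]]' >/dev/null; done
for i in $(seq 16); do python3 -m creep '[[[0,0,0],[0,0,0],0]]' >/dev/null; python3 q.py D2p; done
python3 s.py D2m D2p; python3 -m creep '[[[0,0,0],[0,0,0],0]]'
```

```text
D2m M -0.0234 se 0.0071 n 16 zx -0.0029 Fz -3.08 eff2-6 [-4.7423e+01  4.8541e+01  6.9000e-02 -2.0000e-03 -0.0000e+00] sd [0.008 0.001 0.001 0.    0.   ] tcp [0.5047 0.0761 0.1828]
D2p M 0.0362 se 0.0095 n 16 zx -0.0029 Fz -3.17 eff2-6 [-4.7488e+01  4.8602e+01  9.0000e-03 -1.5000e-02  0.0000e+00] sd [0.003 0.001 0.    0.    0.   ] tcp [0.5047 0.0761 0.1828]
t: 88.78
tcp_pos: [0.5047, 0.0761, 0.1828]
tool_rot: [[-0.998, 0.066, -0.003], [0.066, 0.998, -0.002], [0.003, -0.003, -1.0]]
ft_force: [0.3, -0.8, -3.5]
grip_width: 0.0345
```

With the arm fully settled the joint torques are very clean (spread 0.001). D's moment shifted by 0.060, and joints 2, 3 and 4 agree (0.065, 0.061, 0.060). So D is loose, and settled joint torque is the right measure. I'll put D in the tray and retest B, A and C this way.

```bash
python3 -m creep '[[[-0.4,-3.8,0],[0,0,0.094],0],[[-0.4,-3.8,0],[0,0,0.094],0],[[-0.4,-3.8,0],[0,0,0],0],[[-0.4,-3.8,0],[0,0,0],0],[[-0.5,-3.8,0],[0,0,0],0]]' >/dev/null
python3 -m creep '[[[0,-3.8,0],[0,0,0],0],[[0,-3.8,0],[0,0,0],0],[[0,-3.7,0],[0,0,0],0],[[0,-3,0],[0,0,0],0],[[0,0,-2],[0,0,0],0]]' >/dev/null
python3 -m creep '[[[0,0,-3],[0,0,0],0],[[0,0,-4],[0,0,0],0],[[0,0,-3],[0,0,0],0],[[0,0,-2],[0,0,0],0],[[0,0,-1.7],[0,0,0],0]]'
python3 -m creep '[[[0,0,-0.7],[0,0,0],0],[[0,0,-0.3],[0,0,0],0],[[0,0,0],[0,0,0],0],[[0,0,0],[0,0,0],54],[[0,0,0],[0,0,0],54]]'
python3 -m creep '[[[0,0,2],[0,0,0],54],[[0,0,4],[0,0,0],54],[[0,0,4],[0,0,0],60],[[0,0,4],[0,0,0],70],[[0,0,0],[0,0,0],70]]'
python3 - <<'E'
from h import *
for n in("scene","side"):
    p,d=camera(n); cv2.imwrite(f"pics/{n}6.png",p[:,:,::-1])
    for o in housings(n,p,d,zr=(.025,.05),box=(.2,.76,-.6,.48)):
        if o[2]: print(n,o)
E
```

```text
t: 90.03
tcp_pos: [0.4826, -0.2565, 0.0233]
tool_rot: [[-0.993, -0.122, -0.005], [-0.122, 0.993, -0.002], [0.005, -0.001, -1.0]]
ft_force: [0.3, 0.3, -2.6]
grip_width: 0.0348
t: 90.45
tcp_pos: [0.4848, -0.2575, 0.0177]
tool_rot: [[-0.993, -0.122, 0.0], [-0.122, 0.993, -0.004], [0.0, -0.004, -1.0]]
ft_force: [0.0, 0.7, 0.2]
grip_width: 0.0465
t: 90.87
tcp_pos: [0.4865, -0.2584, 0.1661]
tool_rot: [[-0.993, -0.122, 0.01], [-0.122, 0.993, -0.009], [-0.008, -0.01, -1.0]]
ft_force: [1.5, -1.2, 1.4]
grip_width: 0.0595
scene (array([241., 182.]), np.int32(181), 185, ((484.8397216796875, -253.01873779296875), (72.3765869140625, 35.025146484375), 10.411513328552246), np.float64(0.048))
scene (array([264., 216.]), np.int32(218), 196, ((548.4635620117188, -104.72260284423828), (66.57532501220703, 35.94215393066406), 18.384258270263672), np.float64(0.043))
scene (array([468., 305.]), np.int32(104), 122, ((496.3678283691406, 403.3546447753906), (42.78938293457031, 18.021595001220703), 23.766483306884766), np.float64(0.046))
side (array([397., 163.]), np.int32(223), 185, ((482.5448303222656, -255.28001403808594), (60.976318359375, 41.7945556640625), 6.445433616638184), np.float64(0.048))
side (array([355., 192.]), np.int32(261), 206, ((545.6912231445312, -108.76355743408203), (60.155521392822266, 42.93614196777344), 13.589204788208008), np.float64(0.043))
side (array([299., 329.]), np.int32(551), 650, ((506.1017761230469, 321.2566833496094), (37.422542572021484, 60.91714096069336), 85.37444305419922), np.float64(0.047))
side (array([282., 357.]), np.int32(621), 794, ((509.6117858886719, 386.31170654296875), (38.161956787109375, 61.90291976928711), 86.02947235107422), np.float64(0.048))
```

```bash
python3 -m creep '[[[1.5,3.8,0],[0,0,0.096],70],[[1.5,3.8,0],[0,0,0.096],70],[[1.6,3.8,0],[0,0,0],70],[[1.6,3.7,0],[0,0,0],70],[[0,0,-3],[0,0,0],70]]' >/dev/null
python3 -m creep '[[[0,0,-4],[0,0,0],70],[[0,0,-4],[0,0,0],70],[[0,0,-2.7],[0,0,0],70],[[0,0,-1.2],[0,0,0],70],[[0,0,-0.9],[0,0,0],70]]'
python3 -m creep '[[[0,0,0],[0,0,0],0],[[0,0,0],[0,0,0],0],[[0,0,0],[0,0,0],0],[[0,0,0],[0,0,0],0],[[0,0,1],[0,0,0],0]]' 80
python3 -m creep '[[[0,0,2],[0,0,0],0],[[0,0,3],[0,0,0],0],[[0,0,3],[0,0,0],0],[[0,0,2],[0,0,0],0],[[0,0,1],[0,0,0],0]]'
for i in 1 2; do python3 -m creep '[[[0,0,0],[-0.019,0.057,0],0],[[0,0,0],[-0.019,0.057,0],0],[[0,0,0],[-0.019,0.057,0],0],[[0,0,0],[-0.019,0.057,0],0],[[0,0,0],[-0.019,0.057,0],0]]'>/dev/null; done
for i in 1 2 3; do python3 -m creep '[[[0,0,0],[0,0,0],0],[[0,0,0],[0,0,0],0],[[0,0,0],[0,0,0],0],[[0,0,0],[0,0,0],0],[[0,0,0],[0,0,0],0]]' >/dev/null;  done
for i in 1 2; do python3 -m creep '[[[0,0,0],[0.019,-0.057,0],0],[[0,0,0],[0.019,-0.057,0],0],[[0,0,0],[0.019,-0.057,0],0],[[0,0,0],[0.019,-0.057,0],0],[[0,0,0],[0.019,-0.057,0],0]]'>/dev/null; done
for i in 1 2; do python3 -m creep '[[[0,0,0],[0,0,0],0],[[0,0,0],[0,0,0],0],[[0,0,0],[0,0,0],0],[[0,0,0],[0,0,0],0],[[0,0,0],[0,0,0],0]]' >/dev/null; done
for i in 1 2 3 4 5; do python3 -m creep '[[[0,0,0],[0,0,0],0]]' >/dev/null; python3 q.py B3p; done
for i in 1 2; do python3 -m creep '[[[0,0,0],[0.019,-0.057,0],0],[[0,0,0],[0.019,-0.057,0],0],[[0,0,0],[0.019,-0.057,0],0],[[0,0,0],[0.019,-0.057,0],0],[[0,0,0],[0.019,-0.057,0],0]]'>/dev/null; done
for i in 1 2 3; do python3 -m creep '[[[0,0,0],[0,0,0],0],[[0,0,0],[0,0,0],0],[[0,0,0],[0,0,0],0],[[0,0,0],[0,0,0],0],[[0,0,0],[0,0,0],0]]' >/dev/null;  done
for i in 1 2; do python3 -m creep '[[[0,0,0],[-0.019,0.057,0],0],[[0,0,0],[-0.019,0.057,0],0],[[0,0,0],[-0.019,0.057,0],0],[[0,0,0],[-0.019,0.057,0],0],[[0,0,0],[-0.019,0.057,0],0]]'>/dev/null; done
for i in 1 2; do python3 -m creep '[[[0,0,0],[0,0,0],0],[[0,0,0],[0,0,0],0],[[0,0,0],[0,0,0],0],[[0,0,0],[0,0,0],0],[[0,0,0],[0,0,0],0]]' >/dev/null; done
for i in 1 2 3 4 5; do python3 -m creep '[[[0,0,0],[0,0,0],0]]' >/dev/null; python3 q.py B3m; done
python3 s.py B3p B3m; python3 -m creep '[[[0,0,0],[0,0,0],0]]'
```

```text
t: 91.8
tcp_pos: [0.5444, -0.1057, -0.0042]
tool_rot: [[-0.951, -0.309, -0.005], [-0.309, 0.951, -0.003], [0.005, -0.001, -1.0]]
ft_force: [-0.2, 0.4, -0.3]
grip_width: 0.0597
t: 92.22
tcp_pos: [0.5449, -0.1058, 0.0071]
tool_rot: [[-0.951, -0.309, -0.004], [-0.309, 0.951, -0.003], [0.004, -0.002, -1.0]]
ft_force: [0.1, 0.3, -3.4]
grip_width: 0.0351
t: 92.63
tcp_pos: [0.5467, -0.1061, 0.1218]
tool_rot: [[-0.951, -0.309, 0.002], [-0.309, 0.951, -0.004], [-0.001, -0.005, -1.0]]
ft_force: [0.3, -0.3, -1.8]
grip_width: 0.0352
B3p M -0.0335 se 0.0072 n 5 zx -0.0018 Fz -2.98 eff2-6 [-5.4266e+01  4.8551e+01  2.0000e-02 -1.8000e-02  0.0000e+00] sd [0.033 0.001 0.    0.    0.   ] tcp [ 0.5457 -0.106   0.1178]
B3m M -0.0132 se 0.0083 n 5 zx -0.0019 Fz -3.03 eff2-6 [-5.4360e+01  4.8555e+01  2.2000e-02 -1.8000e-02 -0.0000e+00] sd [0.032 0.001 0.    0.    0.   ] tcp [ 0.5457 -0.1059  0.1178]
t: 101.05
tcp_pos: [0.5457, -0.1059, 0.1178]
tool_rot: [[-0.951, -0.309, -0.002], [-0.309, 0.951, -0.003], [0.003, -0.003, -1.0]]
ft_force: [-0.4, -0.2, -3.4]
grip_width: 0.0351
```

B is definitely fixed (0.020 against 0.022 settled). I'll put it in the freed carton slot and pick up C for the settled retest.

```bash
python3 -m creep '[[[-1,1,3],[0,0,-0.077],0],[[-1.5,3,3],[0,0,-0.077],0],[[-1.8,3.8,1],[0,0,-0.077],0],[[0,3.8,0],[0,0,-0.077],0],[[0,3.8,0],[0,0,-0.075],0]]' >/dev/null
python3 -m creep '[[[0,3.8,0],[0,0,0],0],[[0,3.8,0],[0,0,0],0],[[0,3.8,0],[0,0,0],0],[[0,3.8,0],[0,0,0],0],[[0,3.8,0],[0,0,0],0]]' >/dev/null
python3 -m creep '[[[0,1.7,0],[0,0,0],0],[[0,0,0],[0,0,0],0],[[0,0,0],[0,0,0],0],[[0,0,0],[0,0,0],0],[[0,0,0],[0,0,0],0]]'
python3 -m creep '[[[0,0,-4],[0,0,0],0],[[0,0,-4],[0,0,0],0],[[0,0,-4],[0,0,0],0],[[0,0,-3],[0,0,0],0],[[0,0,-1.8],[0,0,0],0]]'
python3 -m creep '[[[0,0,-0.7],[0,0,0],0],[[0,0,-0.3],[0,0,0],0],[[0,0,0],[0,0,0],0],[[0,0,0],[0,0,0],54],[[0,0,0],[0,0,0],54]]'
python3 -m creep '[[[0,0,0],[0,0,0],54],[[0,0,2],[0,0,0],54],[[0,0,3],[0,0,0],54],[[0,0,3],[0,0,0],54],[[0,3,0],[0,0,0],54]]'
python3 -m creep '[[[0.4,3.5,0],[0,0,0],54],[[0,0,0],[0,0,0],54],[[0,0,0],[0,0,0],54]]'
```

```text
t: 102.3
tcp_pos: [0.5046, 0.2506, 0.1854]
tool_rot: [[-0.998, 0.07, -0.003], [0.07, 0.998, -0.002], [0.003, -0.003, -1.0]]
ft_force: [-0.1, -0.3, -2.7]
grip_width: 0.0353
t: 102.72
tcp_pos: [0.5029, 0.2494, 0.0134]
tool_rot: [[-0.997, 0.071, -0.007], [0.071, 0.997, -0.004], [0.006, -0.005, -1.0]]
ft_force: [-0.7, 0.0, -2.9]
grip_width: 0.0353
t: 103.13
tcp_pos: [0.5058, 0.2519, 0.0095]
tool_rot: [[-0.998, 0.069, 0.0], [0.069, 0.998, -0.001], [-0.0, -0.001, -1.0]]
ft_force: [0.0, -0.1, 0.7]
grip_width: 0.0459
t: 103.55
tcp_pos: [0.5073, 0.2802, 0.095]
tool_rot: [[-0.997, 0.072, 0.006], [0.072, 0.997, 0.001], [-0.005, 0.001, -1.0]]
ft_force: [1.9, 0.1, 0.8]
grip_width: 0.0459
t: 103.8
tcp_pos: [0.5086, 0.318, 0.0879]
tool_rot: [[-0.998, 0.067, -0.002], [0.067, 0.998, -0.002], [0.002, -0.002, -1.0]]
ft_force: [-0.2, -0.4, -0.2]
grip_width: 0.0462
```

```bash
python3 -m creep '[[[-0.2,0.3,-3],[0,0,0],54],[[0,0,-3],[0,0,0],54],[[0,0,-1.2],[0,0,0],54],[[0,0,-0.5],[0,0,0],54],[[0,0,0],[0,0,0],0]]' 80
python3 -m creep '[[[0,0,0],[0,0,0],0],[[0,0,0],[0,0,0],0],[[0,0,0],[0,0,0],0],[[0,0,1],[0,0,0],0],[[0,0,3],[0,0,0],0]]'
python3 -m creep '[[[0,0,4],[0,0,0],0],[[0,0,4],[0,0,0],0],[[0,0,4],[0,0,0],0],[[0,-3.5,1],[0,0,0],0],[[0,-4,0],[0,0,0],0]]' >/dev/null
python3 -m creep '[[[0,-4,0],[0,0,0],0],[[0,-4,0],[0,0,0],0],[[0,-4,0],[0,0,0],0],[[0,-3,0],[0,0,0],0],[[0,-1.5,0],[0,0,0],0]]'
for i in 1 2; do python3 -m creep '[[[0,0,0],[0.004,0.06,0],0],[[0,0,0],[0.004,0.06,0],0],[[0,0,0],[0.004,0.06,0],0],[[0,0,0],[0.004,0.06,0],0],[[0,0,0],[0.004,0.06,0],0]]'>/dev/null; done
for i in 1 2 3; do python3 -m creep '[[[0,0,0],[0,0,0],0],[[0,0,0],[0,0,0],0],[[0,0,0],[0,0,0],0],[[0,0,0],[0,0,0],0],[[0,0,0],[0,0,0],0]]' >/dev/null;  done
for i in 1 2; do python3 -m creep '[[[0,0,0],[-0.004,-0.06,0],0],[[0,0,0],[-0.004,-0.06,0],0],[[0,0,0],[-0.004,-0.06,0],0],[[0,0,0],[-0.004,-0.06,0],0],[[0,0,0],[-0.004,-0.06,0],0]]'>/dev/null; done
for i in 1 2; do python3 -m creep '[[[0,0,0],[0,0,0],0],[[0,0,0],[0,0,0],0],[[0,0,0],[0,0,0],0],[[0,0,0],[0,0,0],0],[[0,0,0],[0,0,0],0]]' >/dev/null; done
for i in 1 2 3 4 5; do python3 -m creep '[[[0,0,0],[0,0,0],0]]' >/dev/null; python3 q.py C3p; done
for i in 1 2; do python3 -m creep '[[[0,0,0],[-0.004,-0.06,0],0],[[0,0,0],[-0.004,-0.06,0],0],[[0,0,0],[-0.004,-0.06,0],0],[[0,0,0],[-0.004,-0.06,0],0],[[0,0,0],[-0.004,-0.06,0],0]]'>/dev/null; done
for i in 1 2 3; do python3 -m creep '[[[0,0,0],[0,0,0],0],[[0,0,0],[0,0,0],0],[[0,0,0],[0,0,0],0],[[0,0,0],[0,0,0],0],[[0,0,0],[0,0,0],0]]' >/dev/null;  done
for i in 1 2; do python3 -m creep '[[[0,0,0],[0.004,0.06,0],0],[[0,0,0],[0.004,0.06,0],0],[[0,0,0],[0.004,0.06,0],0],[[0,0,0],[0.004,0.06,0],0],[[0,0,0],[0.004,0.06,0],0]]'>/dev/null; done
for i in 1 2; do python3 -m creep '[[[0,0,0],[0,0,0],0],[[0,0,0],[0,0,0],0],[[0,0,0],[0,0,0],0],[[0,0,0],[0,0,0],0],[[0,0,0],[0,0,0],0]]' >/dev/null; done
for i in 1 2 3 4 5; do python3 -m creep '[[[0,0,0],[0,0,0],0]]' >/dev/null; python3 q.py C3m; done
python3 s.py C3p C3m; python3 -m creep '[[[0,0,0],[0,0,0],0]]'
```

```text
t: 104.22
tcp_pos: [0.5061, 0.3187, 0.0098]
tool_rot: [[-0.998, 0.069, -0.004], [0.069, 0.998, -0.003], [0.004, -0.003, -1.0]]
ft_force: [-0.7, -6.7, 1.6]
grip_width: 0.0358
t: 104.63
tcp_pos: [0.5045, 0.3182, 0.0474]
tool_rot: [[-0.998, 0.069, -0.008], [0.069, 0.998, -0.006], [0.008, -0.006, -1.0]]
ft_force: [0.3, 0.2, -2.5]
grip_width: 0.0352
t: 105.47
tcp_pos: [0.5061, 0.0763, 0.1819]
tool_rot: [[-0.997, 0.071, -0.001], [0.071, 0.997, -0.003], [0.001, -0.003, -1.0]]
ft_force: [0.0, -0.2, -2.9]
grip_width: 0.0349
C3p M 0.0001 se 0.0145 n 5 zx -0.0029 Fz -2.70 eff2-6 [-4.7697e+01  4.8538e+01  4.2000e-02 -7.0000e-03 -0.0000e+00] sd [0.038 0.002 0.001 0.    0.   ] tcp [0.5064 0.0795 0.1803]
C3m M -0.0123 se 0.0094 n 5 zx -0.0030 Fz -2.94 eff2-6 [-4.7807e+01  4.8544e+01  4.5000e-02 -7.0000e-03  0.0000e+00] sd [0.039 0.003 0.001 0.    0.   ] tcp [0.5065 0.0795 0.1802]
t: 113.88
tcp_pos: [0.5064, 0.0795, 0.1802]
tool_rot: [[-0.998, 0.069, -0.003], [0.069, 0.998, -0.002], [0.003, -0.003, -1.0]]
ft_force: [-0.0, -0.0, -3.4]
grip_width: 0.0352
```

C is fixed (0.042 against 0.045). Back to the carton with it, then A.

```bash
python3 -m creep '[[[0,4,0],[0,0,0],0],[[0,4,0],[0,0,0],0],[[0,4,0],[0,0,0],0],[[0,4,0],[0,0,0],0],[[0,4,0],[0,0,0],0]]' >/dev/null
python3 -m creep '[[[0,3,0],[0,0,0],0],[[0,1,0],[0,0,0],0],[[0,0,0],[0,0,0],0],[[0,0,0],[0,0,0],0],[[0,0,0],[0,0,0],0]]'
python3 -m creep '[[[0,0,-4],[0,0,0],0],[[0,0,-4],[0,0,0],0],[[0,0,-4],[0,0,0],0],[[0,0,-3],[0,0,0],0],[[0,0,-0.9],[0,0,0],0]]'
python3 -m creep '[[[0,0,-0.6],[0,0,0],0],[[0,0,-0.3],[0,0,0],0],[[0,0,0],[0,0,0],0],[[0,0,0],[0,0,0],54],[[0,0,0],[0,0,0],54]]'
python3 -m creep '[[[0,0,0],[0,0,0],54],[[0,0,2],[0,0,0],54],[[0,0,3],[0,0,0],54],[[0,0,3],[0,0,0],54],[[0,3,0],[0,0,0],54]]' >/dev/null
python3 -m creep '[[[0.3,3.6,0],[0,0,0],54],[[0,0,0],[0,0,0],54],[[0,0,0],[0,0,0],54]]'
```

```text
t: 114.72
tcp_pos: [0.5065, 0.3185, 0.1802]
tool_rot: [[-0.998, 0.069, -0.003], [0.069, 0.998, -0.003], [0.003, -0.003, -1.0]]
ft_force: [0.2, -0.5, -3.0]
grip_width: 0.0349
t: 115.13
tcp_pos: [0.5042, 0.3164, 0.0161]
tool_rot: [[-0.997, 0.071, -0.009], [0.071, 0.997, -0.006], [0.008, -0.007, -1.0]]
ft_force: [-1.1, -0.8, -3.5]
grip_width: 0.0344
t: 115.55
tcp_pos: [0.5077, 0.3202, 0.0147]
tool_rot: [[-0.998, 0.069, 0.0], [0.069, 0.998, -0.0], [-0.0, -0.0, -1.0]]
ft_force: [0.0, -0.9, 0.1]
grip_width: 0.0464
t: 116.22
tcp_pos: [0.5094, 0.387, 0.0926]
tool_rot: [[-0.998, 0.067, -0.002], [0.067, 0.998, -0.002], [0.002, -0.002, -1.0]]
ft_force: [0.3, -0.9, 0.4]
grip_width: 0.0459
```

```bash
python3 -m creep '[[[0,0,-3],[0,0,0],54],[[0,0,-3],[0,0,0],54],[[0,0,-1.5],[0,0,0],54],[[0,0,-0.5],[0,0,0],54],[[0,0,0],[0,0,0],0]]' 80
python3 -m creep '[[[0,0,0],[0,0,0],0],[[0,0,0],[0,0,0],0],[[0,0,0],[0,0,0],0],[[0,0,1],[0,0,0],0],[[0,0,3],[0,0,0],0]]'
python3 -m creep '[[[0,0,4],[0,0,0],0],[[0,0,4],[0,0,0],0],[[0,0,4],[0,0,0],0],[[0,-3,1],[0,0,0],0],[[0,-4,0],[0,0,0],0]]' >/dev/null
python3 -m creep '[[[0,-4,0],[0,0,0],0],[[0,-4,0],[0,0,0],0],[[0,-4,0],[0,0,0],0],[[0,-4,0],[0,0,0],0],[[0,-4,0],[0,0,0],0]]' >/dev/null
python3 -m creep '[[[0,-2,0],[0,0,0],0],[[0,-1,0],[0,0,0],0],[[0,0,0],[0,0,0],0]]'
for i in 1 2; do python3 -m creep '[[[0,0,0],[0.004,0.06,0],0],[[0,0,0],[0.004,0.06,0],0],[[0,0,0],[0.004,0.06,0],0],[[0,0,0],[0.004,0.06,0],0],[[0,0,0],[0.004,0.06,0],0]]'>/dev/null; done
for i in 1 2 3; do python3 -m creep '[[[0,0,0],[0,0,0],0],[[0,0,0],[0,0,0],0],[[0,0,0],[0,0,0],0],[[0,0,0],[0,0,0],0],[[0,0,0],[0,0,0],0]]' >/dev/null;  done
for i in 1 2; do python3 -m creep '[[[0,0,0],[-0.004,-0.06,0],0],[[0,0,0],[-0.004,-0.06,0],0],[[0,0,0],[-0.004,-0.06,0],0],[[0,0,0],[-0.004,-0.06,0],0],[[0,0,0],[-0.004,-0.06,0],0]]'>/dev/null; done
for i in 1 2; do python3 -m creep '[[[0,0,0],[0,0,0],0],[[0,0,0],[0,0,0],0],[[0,0,0],[0,0,0],0],[[0,0,0],[0,0,0],0],[[0,0,0],[0,0,0],0]]' >/dev/null; done
for i in 1 2 3 4 5; do python3 -m creep '[[[0,0,0],[0,0,0],0]]' >/dev/null; python3 q.py A3p; done
for i in 1 2; do python3 -m creep '[[[0,0,0],[-0.004,-0.06,0],0],[[0,0,0],[-0.004,-0.06,0],0],[[0,0,0],[-0.004,-0.06,0],0],[[0,0,0],[-0.004,-0.06,0],0],[[0,0,0],[-0.004,-0.06,0],0]]'>/dev/null; done
for i in 1 2 3; do python3 -m creep '[[[0,0,0],[0,0,0],0],[[0,0,0],[0,0,0],0],[[0,0,0],[0,0,0],0],[[0,0,0],[0,0,0],0],[[0,0,0],[0,0,0],0]]' >/dev/null;  done
for i in 1 2; do python3 -m creep '[[[0,0,0],[0.004,0.06,0],0],[[0,0,0],[0.004,0.06,0],0],[[0,0,0],[0.004,0.06,0],0],[[0,0,0],[0.004,0.06,0],0],[[0,0,0],[0.004,0.06,0],0]]'>/dev/null; done
for i in 1 2; do python3 -m creep '[[[0,0,0],[0,0,0],0],[[0,0,0],[0,0,0],0],[[0,0,0],[0,0,0],0],[[0,0,0],[0,0,0],0],[[0,0,0],[0,0,0],0]]' >/dev/null; done
for i in 1 2 3 4 5; do python3 -m creep '[[[0,0,0],[0,0,0],0]]' >/dev/null; python3 q.py A3m; done
python3 s.py A3p A3m; python3 -m creep '[[[0,0,0],[0,0,0],0]]'
```

```text
t: 116.63
tcp_pos: [0.5089, 0.3844, 0.0113]
tool_rot: [[-0.998, 0.069, -0.005], [0.069, 0.998, -0.004], [0.004, -0.004, -1.0]]
ft_force: [-0.6, -3.9, -1.0]
grip_width: 0.0354
t: 117.05
tcp_pos: [0.5076, 0.3841, 0.0492]
tool_rot: [[-0.998, 0.069, -0.008], [0.069, 0.998, -0.006], [0.008, -0.007, -1.0]]
ft_force: [-0.3, 0.4, -3.9]
grip_width: 0.0351
t: 118.13
tcp_pos: [0.5096, 0.0837, 0.1836]
tool_rot: [[-0.997, 0.071, -0.001], [0.071, 0.997, -0.002], [0.001, -0.002, -1.0]]
ft_force: [-0.7, 0.6, -2.8]
grip_width: 0.0349
A3p M 0.0023 se 0.0068 n 5 zx -0.0029 Fz -3.35 eff2-6 [-4.8301e+01  4.8517e+01  4.2000e-02 -7.0000e-03 -0.0000e+00] sd [0.038 0.002 0.001 0.    0.   ] tcp [0.5094 0.0855 0.1823]
A3m M 0.0199 se 0.0144 n 5 zx -0.0030 Fz -2.79 eff2-6 [-4.8411e+01  4.8524e+01  4.5000e-02 -7.0000e-03  0.0000e+00] sd [0.039 0.003 0.001 0.    0.   ] tcp [0.5095 0.0855 0.1822]
t: 126.55
tcp_pos: [0.5095, 0.0855, 0.1822]
tool_rot: [[-0.998, 0.069, -0.003], [0.069, 0.998, -0.002], [0.003, -0.003, -1.0]]
ft_force: [-0.4, -0.3, -3.1]
grip_width: 0.0348
```

A is fixed too (0.042 against 0.045). D is therefore the only loose one and is already in the tray. I'll return A to the carton.

```bash
python3 -m creep '[[[0,4,0],[0,0,0],0],[[0,4,0],[0,0,0],0],[[0,4,0],[0,0,0],0],[[0,4,0],[0,0,0],0],[[0,4,0],[0,0,0],0]]' >/dev/null
python3 -m creep '[[[0,4,0],[0,0,0],0],[[0,4,0],[0,0,0],0],[[0,2,0],[0,0,0],0],[[0,0,0],[0,0,0],0],[[0,0,0],[0,0,0],0]]'
python3 -m creep '[[[0,0,-4],[0,0,0],0],[[0,0,-4],[0,0,0],0],[[0,0,-4],[0,0,0],0],[[0,0,-3],[0,0,0],0],[[0,0,-1.1],[0,0,0],0]]'
python3 -m creep '[[[0,0,-0.6],[0,0,0],0],[[0,0,-0.2],[0,0,0],0],[[0,0,0],[0,0,0],0],[[0,0,0],[0,0,0],54],[[0,0,0],[0,0,0],54]]'
python3 -m creep '[[[0,0,0],[0,0,0],54],[[0,0,2],[0,0,0],54],[[0,0,4],[0,0,0],54],[[0,0,4],[0,0,0],40],[[0,0,4],[0,0,0],0]]' 
python3 -m creep '[[[-1,-2,4],[0,0,0],0],[[-1,-3,4],[0,0,0],0],[[-1,-3,2],[0,0,0],0]]'
python3 - <<'E'
from h import *
for n in("scene","side"):
    p,d=camera(n); cv2.imwrite(f"pics/{n}7.png",p[:,:,::-1])
    X=pts(n,d);h=hsv(p)
    m=(h[...,0]>105)&(h[...,0]<128)&(h[...,1]>130)&(X[...,2]>.1)&(X[...,2]<.22)&(X[...,0]<.75)&(X[...,1]>.18)&(X[...,1]<.46)&(d>0)
    if m.sum(): Q=X[m]; print(n,len(Q),np.median(Q,0).round(3),np.polyfit(Q[:,1],Q[:,0],1).round(4))
    for o in housings(n,p,d,zr=(.025,.05),box=(.2,.76,-.6,.48)):
        if o[2]: print(n,o)
print(env.read_state()['joint_pos'].round(1))
E
```

```text
t: 127.38
tcp_pos: [0.509, 0.3866, 0.1814]
tool_rot: [[-0.998, 0.067, -0.004], [0.067, 0.998, -0.003], [0.004, -0.004, -1.0]]
ft_force: [0.2, -0.3, -2.7]
grip_width: 0.0349
t: 127.8
tcp_pos: [0.5075, 0.3825, 0.016]
tool_rot: [[-0.998, 0.07, -0.008], [0.07, 0.998, -0.007], [0.008, -0.007, -1.0]]
ft_force: [-1.1, -0.6, -3.5]
grip_width: 0.0349
t: 128.22
tcp_pos: [0.5107, 0.3863, 0.0159]
tool_rot: [[-0.998, 0.069, 0.0], [0.069, 0.998, -0.0], [-0.0, -0.0, -1.0]]
ft_force: [1.1, 0.8, 0.5]
grip_width: 0.0462
t: 128.63
tcp_pos: [0.5092, 0.3854, 0.1557]
tool_rot: [[-0.998, 0.069, -0.002], [0.069, 0.998, -0.002], [0.002, -0.002, -1.0]]
ft_force: [1.4, 1.1, -0.0]
grip_width: 0.0234
t: 128.88
tcp_pos: [0.4824, 0.3132, 0.2469]
tool_rot: [[-0.998, 0.067, 0.002], [0.067, 0.998, 0.001], [-0.002, 0.001, -1.0]]
ft_force: [0.5, 0.8, -0.2]
grip_width: 0.0
scene 665 [0.582 0.33  0.187] [0.0671 0.56  ]
scene (array([241., 182.]), np.int32(181), 183, ((486.2930603027344, -255.11358642578125), (67.338623046875, 38.33806228637695), 8.305402755737305), np.float64(0.048))
scene (array([467., 304.]), np.int32(
[... 350 characters left out ...]
e (array([213., 261.]), np.int32(42), 61, ((746.7365112304688, 212.26527404785156), (23.193649291992188, 12.050724983215332), 35.127262115478516), np.float64(0.038))
side (array([314., 303.]), np.int32(497), 563, ((504.43505859375, 252.61074829101562), (39.122676849365234, 61.053001403808594), 86.39098358154297), np.float64(0.048))
side (array([298., 329.]), np.int32(562), 870, ((507.87261962890625, 318.8009338378906), (37.12285232543945, 61.55937576293945), 86.38713836669922), np.float64(0.048))
side (array([282., 356.]), np.int32(631), 796, ((510.60687255859375, 384.8465576171875), (37.08607482910156, 62.1673698425293), 85.03825378417969), np.float64(0.048))
[32.8  8.5 15.9 97.1 -0.1 36.9]
```

View pics/side7.png

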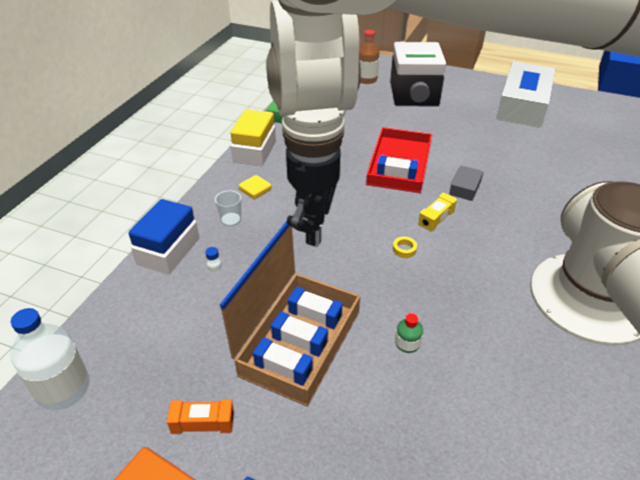

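Three housings are in the carton and D is in the tray at (397,165). Now I'll go over the flap and behind it.

```bash
python3 -m creep '[[[3.5,-0.5,0.5],[0,0,0],0],[[3.6,-0.5,0],[0,0,0],0],[[3.6,0,0],[0,0,0],0],[[3.6,0,0],[0,0,0],0],[[0,0,0],[0,0,0],0]]'
python3 -m creep '[[[0,0,0],[0,0,0],0],[[0,0,-3],[0,0,0],0],[[0,0,-3],[0,0,0],0],[[0,0,-2],[0,0,0],0],[[0,0,0],[0,0,0],0]]'
```

```text
t: 129.4
tcp_pos: [0.6307, 0.3025, 0.2412]
tool_rot: [[-0.997, 0.071, -0.007], [0.071, 0.997, -0.005], [0.007, -0.005, -1.0]]
ft_force: [-0.2, 0.5, -2.8]
grip_width: -0.0004
t: 129.82
tcp_pos: [0.6227, 0.3025, 0.1635]
tool_rot: [[-0.998, 0.068, -0.008], [0.068, 0.998, -0.005], [0.008, -0.005, -1.0]]
ft_force: [0.0, 0.0, -0.3]
grip_width: 0.0
```

```bash
python3 -m creep '[[[-1.6,0,0.2],[0,0,0],0],[[-1.6,0,0.1],[0,0,0],0],[[-1.5,0,-0.2],[0,0,0],0],[[-1.5,0,-0.2],[0,0,0],0],[[-1.4,0,-0.5],[0,0,0],0]]'
python3 -m creep '[[[-1.4,0,-0.6],[0,0,0],0],[[-1.2,0,-0.9],[0,0,0],0],[[-1.2,0,-0.9],[0,0,0],0],[[-1,0,-1.2],[0,0,0],0],[[-0.9,0,-1.2],[0,0,0],0]]'
python3 -m creep '[[[-0.6,0,-1.3],[0,0,0],0],[[-0.5,0,-1.4],[0,0,0],0],[[-0.3,0,-1.2],[0,0,0],0],[[-0.1,0,-0.8],[0,0,0],0],[[0,0,0],[0,0,0],0]]'
```

```text
t: 130.23
tcp_pos: [0.5486, 0.3035, 0.1651]
tool_rot: [[-0.998, 0.068, 0.002], [0.068, 0.998, 0.0], [-0.002, 0.0, -1.0]]
ft_force: [0.9, 0.3, 1.8]
grip_width: 0.0002
t: 130.65
tcp_pos: [0.4917, 0.3036, 0.1163]
tool_rot: [[-0.998, 0.068, 0.001], [0.068, 0.998, 0.0], [-0.001, 0.0, -1.0]]
ft_force: [0.4, 1.2, 1.3]
grip_width: 0.0001
t: 131.07
tcp_pos: [0.4765, 0.3029, 0.0667]
tool_rot: [[-0.998, 0.068, -0.003], [0.068, 0.998, -0.002], [0.003, -0.002, -1.0]]
ft_force: [-0.6, -0.6, 0.0]
grip_width: 0.0001
```

```bash
python3 -m creep '[[[0,0,-0.4],[0,0,0],0],[[0,0,-0.4],[0,0,0],0],[[0,0,-0.2],[0,0,0],0],[[0,0,0],[0,0,0],0]]'
python3 -m creep '[[[0,0,-0.2],[0,0,0],0],[[0,0,0],[0,0,0],0],[[0,0,0],[0,0,0],0]]'
python3 - <<'E'
from h import *
for n in("scene","side"):
    p,d=camera(n); cv2.imwrite(f"pics/{n}8.png",p[:,:,::-1])
    X=pts(n,d);h=hsv(p)
    m=(h[...,0]>105)&(h[...,0]<128)&(h[...,1]>130)&(X[...,2]>.045)&(X[...,2]<.22)&(X[...,0]<.75)&(X[...,1]>.18)&(X[...,1]<.46)&(d>0)&(X[...,0]<.5)
    if m.sum(): Q=X[m]; print(n,len(Q),np.median(Q,0).round(4))
    m=(h[...,0]>8)&(h[...,0]<20)&(h[...,1]>60)&(d>0)&(X[...,0]>.555)&(X[...,0]<.575)&(X[...,1]>.22)&(X[...,1]<.42)&(X[...,2]>.03)
    if m.sum(): print(' near hinge z',np.median(X[m],0).round(4))
E
```

```text
t: 131.4
tcp_pos: [0.4774, 0.3028, 0.0562]
tool_rot: [[-0.998, 0.069, -0.003], [0.069, 0.998, -0.002], [0.003, -0.003, -1.0]]
ft_force: [0.3, 0.7, -0.6]
grip_width: -0.0002
t: 131.65
tcp_pos: [0.4775, 0.3029, 0.0555]
tool_rot: [[-0.998, 0.069, -0.002], [0.069, 0.998, -0.002], [0.002, -0.002, -1.0]]
ft_force: [-3.0, -0.8, 8.3]
grip_width: -0.0003
scene 263 [0.4432 0.3396 0.0565]
 near hinge z [0.5683 0.311  0.054 ]
side 721 [0.4401 0.338  0.056 ]
 near hinge z [0.5638 0.3415 0.0558]
```

The flap presses on the rim at 8 N and its edge is level with the hinge. One more light press, then I'll retreat and check.

```bash
python3 -m creep '[[[-1.5,0,-0.05],[0,0,0],0],[[0,0,-0.1],[0,0,0],0],[[0,0,0],[0,0,0],0]]'
python3 -m creep '[[[0,0,1],[0,0,0],0],[[0,0,3],[0,0,0],0],[[0,0,4],[0,0,0],0],[[0,-3,4],[0,0,0],0],[[0,-4,3],[0,0,0],0]]' >/dev/null
python3 -m creep '[[[0,-4,0],[0,0,0],0],[[0,-4,0],[0,0,0],0],[[0,-4,0],[0,0,0],0],[[0,-4,0],[0,0,0],0],[[0,0,0],[0,0,0],0]]'
python3 - <<'E'
from h import *
for n in("scene","side"):
    p,d=camera(n); cv2.imwrite(f"pics/{n}9.png",p[:,:,::-1])
    X=pts(n,d);h=hsv(p)
    m=(h[...,0]>105)&(h[...,0]<128)&(h[...,1]>130)&(X[...,2]>.045)&(X[...,2]<.22)&(X[...,1]>.18)&(X[...,1]<.46)&(d>0)&(X[...,0]<.5)
    if m.sum(): Q=X[m]; print(n,len(Q),np.median(Q,0).round(4))
    m=(h[...,0]>8)&(h[...,0]<20)&(h[...,1]>60)&(d>0)&(X[...,0]>.555)&(X[...,0]<.575)&(X[...,1]>.22)&(X[...,1]<.42)&(X[...,2]>.03)
    if m.sum(): print(' near hinge z',np.median(X[m],0).round(4))
    for o in housings(n,p,d,zr=(.025,.05),box=(.2,.76,-.6,.48)):
        if o[2]: print(n,o)
E
```

```text
t: 132.0
tcp_pos: [0.4628, 0.3033, 0.0553]
tool_rot: [[-0.998, 0.069, -0.0], [0.069, 0.998, -0.001], [0.0, -0.001, -1.0]]
ft_force: [-4.2, -2.5, 16.0]
grip_width: -0.0002
t: 132.83
tcp_pos: [0.462, 0.0791, 0.1919]
tool_rot: [[-0.997, 0.074, -0.002], [0.074, 0.997, -0.004], [0.002, -0.004, -1.0]]
ft_force: [-0.6, 1.3, -0.3]
grip_width: -0.0
scene 267 [0.4409 0.3403 0.0564]
 near hinge z [0.5684 0.3107 0.0539]
scene (array([241., 183.]), np.int32(177), 181, ((484.1007385253906, -252.6398468017578), (67.89009857177734, 37.77165603637695), 5.003335952758789), np.float64(0.046))
side 724 [0.4402 0.3381 0.0561]
 near hinge z [0.5638 0.3403 0.0559]
side (array([397., 163.]), np.int32(223), 131, ((482.8254699707031, -256.6234436035156), (61.108238220214844, 38.95930099487305), 5.7432074546813965), np.float64(0.047))
side (array([213., 261.]), np.int32(40), 70, ((746.5056762695312, 212.14877319335938), (23.321224212646484, 13.542457580566406), 38.77143859863281), np.float64(0.037))
```

View pics/side9.png

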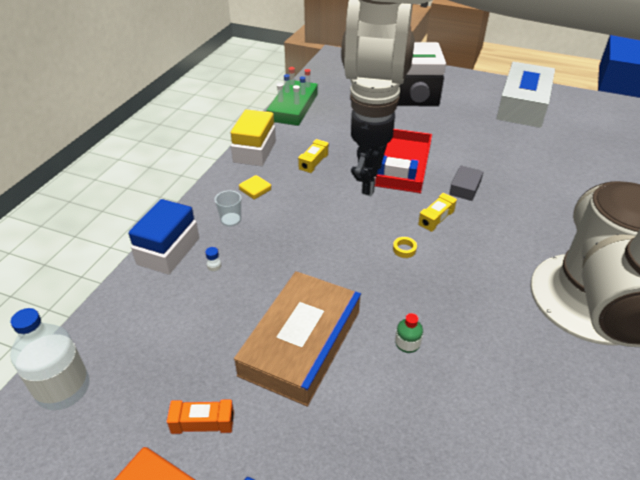

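D's loose verdict also holds against a grip slip: a 0.06 N m shift from slipping would need about 20 mm, yet D was placed with its centre within about 2 mm of the TCP along its length. The flap is flat, everything else is in place and the robot is clear, so I'm handing in.

```bash
python3 -c "
from cell import env
print(env.close_job(), env.read_state()['t'])"
```

```text
the job is handed in; nothing more can be done
the job is handed in; nothing more can be done
```

I folded the flap up to upright, tilt-tested all four housings, and put the three solid ones in the carton and the loose one in the red tray. Then I pressed the flap shut and handed the job in at about 133 s.

**Last checks:**
- **Flap:** the free edge is at z = 0.056 and the panel near the hinge at 0.054–0.056, so it is flat on the rim.
- **Carton and tray:** all three housings in the carton were seen lying flat before the flap closed. The loose one lies flat in the tray at about (0.484, −0.255).
- **Other objects:** nothing else on the bench was handled, and the last picture shows nothing out of place. The robot was touching nothing.

**What disagreed:**
- **First tilt tests:** these were taken while the arm was still ringing, and all four housings looked solid. I first put the loose one in the carton and moved it after settled retests.
- **Loose housing:** in the settled test it shifted by about 0.06 N m, both in the wrist moment and in three joint torques. That is less than the nominal 0.09. The other three changed by 0.003 or less in the wrist joint's torque. I judged it loose and did not repeat the test.
- **Knocked housing:** one housing was pushed a few centimetres aside during the run. I located it again before picking it up.

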